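Pack crown capsules into twist-lock shells

ROBOT

A 6-joint arm with a two-finger parallel gripper is mounted at the origin on the work surface. World frame = base frame: x ahead of the robot, y to its left, z up, the work surface at z = 0. Lengths are in m, angles in degrees, forces in N, time in s.
With the tool pointing down it reaches from about 0.4 to 0.925 m from the base axis. Payload 3.4 kg.
Tool frame: the origin (TCP) lies at the very end of the fingers, on their centre line; the grasp point (between the pads) lies 19 mm behind it (env.grip_point_offset is the distance from the TCP to the grasp point, in m); z points along the fingers, y is the direction in which the jaws open and shut (so a half turn about z gives the same grasp; the last joint's range is limited). The gripper opens to 85 mm and grips with 20 to 120 N. Pads are 22 mm wide; open, the fingers measure 114 mm over their backs; the gripper's body (76 mm by 85 mm) begins 54 mm behind the grasp point. The pads swing forward as they close: fully open they stand 13 mm farther back than shut.
Start: joints at [71.534, 17.578, 86.31, -0, 76.112, -4.211], TCP at [0.142, 0.557, 0.231] pointing down, gripper open.
Joint ranges: [-179.03, 179.03], [-60, 130.46], [8.19, 133.38], [-81.62, 261.62], [5.75, 156.47], [-153.77, 153.77]. Speed limits (degrees/s): [147.25, 147.25, 180, 180, 180, 180].

INTERFACE

Orientations are given as [roll, pitch, yaw] about the fixed x, y, z axes, in that order (R = Rz(yaw) Ry(pitch) Rx(roll)).
In Python, from rig import env gives the robot as it stands.
- The arm moves only by the tool jog_arm, never from a script. Its arguments are lists of equal length, an entry for each row: "delta_pos": the shift along the world's x, y, z in mm, a list of three; "twist": the turn, a rotation vector about the world's x, y, z in rad, a list of three. A call has 1 to 5 rows; each row is the pose to reach, as a shift and turn from the pose commanded when the call began; what a row does not reach only later rows make up. A row lasts 1/12 s, in which the tool goes at most 41.7 mm and 7.16 degrees, less where a joint would pass 70% of its speed; a pose out of reach is approached as far as the arm can. A call with a gripper value outside its range is refused whole. "hand" is the finger opening in mm, from 0 to 85.4, set as the call begins (left out, the last holds). The fingers move at their own pace and stop on an object; "grip_force" is the grip in N (left out, the last holds). Time passes only in rows, so rows that repeat a pose let the fingers close. It gives the time, the measured TCP pose, the force and the opening at its end, in the units of the state.
- env.sense(): the state, without advancing time (a new reading comes with each control period).
- env.camera(name): name is "scene" or "top" or "wrist"; returns a dict with "img" (384x512x3 uint8, red, green, blue), "depth" (384x512 float32, m along the optical axis (not along the pixel's ray), 0 where there is no reading), "camera_matrix" (3x3 intrinsics, pixels), "origin" and "rotation" of the camera in the world. Camera axes: x right, y up, looking along -z (the intrinsics and any distortion apply to the point x, -y, -z); pixel columns grow to the right and rows downward; lengths in m; the calibration is good to about 2 mm. A picture is of the moment at which its call begins.
- env.sign_off(): hands the job in, once; it reports no verdict.
The state is a dict: "t": time; "qpos": joint angles; "dq": joint speeds; "joint_torque": joint torques, N m; "position": TCP position; "ee_rot": TCP orientation; "contact_force": force on the tool from outside, world axes, zero at the start; "moment": the same for the moment, N m; "grip_width": opening from 0.0 (shut) to 1.0 (fully open).
Only numpy, scipy, OpenCV 4.12 (cv2) and the standard library are available. Lean on these libraries where they do the work, as an engineer would, in place of code of your own. Each camera call takes 0.05 s, during which the arm holds its last target.

TASK

Get the finished crowns ready for dispatch. First push the empty packing board squarely home against both of its bench stops (the long back stop and the short end stop). Then stand every white crown capsule on the bench upright in a base shell of its own on the board, lower an outer shell over each one until it is fully down, and turn it clockwise to its stop so that it is locked; leave the board home against the stops, and do not disturb the plaster cast, the shade guide or the bur block.

Things in the scene. Friction and masses are not known exactly. Their poses are not given: they have to be found in the camera images.
- stops: fixed steel stops on the bench, 14 mm high, L-shaped. Origin: the inner corner, at bench level. The long back stop's face is the plane x = 0 of this frame (from y = -300 mm to 0), the short end stop's face is the plane y = 0 (from x = -115 mm to 0); bars 20 mm thick. The board belongs on the -x, -y side, +x edge on the back stop, +y edge on the end stop
- board: loose white packing board 100 (x) by 300 (y) by 16 mm thick, carrying three aluminium base shells in a row along y at y = -95, 0 and +95 mm. Origin: centre of its underside, z up. Mass about 0.6 kg; it slides on the bench when pushed on an edge with about 3 to 7 N, so a clearly higher force means a stop
- board_corner (a point): the board's +x, +y bottom corner, which goes into the stops' inner corner; axes as the board's
- base0 (a point): base shell at the board's -y end (all three alike): aluminium cup, 43 mm inside diameter, 50 mm outside, wall 26 mm tall. This point: centre of its floor, level with the board's top face (16 mm above the bench); axes as the board's. A capsule standing in it rises 32 mm above the wall
- base1 (a point): middle base shell, like base0. On the outside of each base's wall are two lugs, 8 mm wide, sticking out 6 mm, on its +x and -x sides (undersides 6 mm, tops 11 mm above the board)
- base2 (a point): base shell at the board's +y end, like base0
- shell0: outer shell, aluminium pot open downwards (three, all alike, any fits any base; notes continue at shell1, shell2): 70 mm diameter, 66 mm tall, 62 mm deep inside, about 0.09 kg. Straight grip blade across its flat top: 50 mm long, 12 mm thick, from 66 to 88 mm above the mouth. Origin: centre of the open mouth at the bottom; z up; x along the blade (half a turn looks and works the same)
- shell1: outer shell like shell0. Inside its mouth are two flanges 3.5 mm high, clear diameter 54 mm, with two 60-degree gaps under the two ends of the blade (+x and -x). It goes down over a base shell only while the blade is within about 15 degrees of the line through that base's two lugs, which pass through the gaps; it then rests with its mouth on the board's top
- shell2: outer shell like shell0. Once fully down, turning it clockwise (seen from above) carries its flanges under the lugs and ends at an internal stop after about 74 degrees; beyond 50 degrees it is locked. Anticlockwise it stops after about 20 degrees. It turns freely, with 2.5 mm up-down play
- capsule0: capsule (the smaller inner shell, crown inside, stays closed): white plastic cylinder with a seam half way up, 34 mm diameter, 58 mm tall, about 0.06 kg. Origin: centre of its underside, z up. Stands loose on the bench; any fits any base; two or three are present (None if absent)
- capsule1: capsule (the smaller inner shell, crown inside, stays closed): white plastic cylinder with a seam half way up, 34 mm diameter, 58 mm tall, about 0.06 kg. Origin: centre of its underside, z up. Stands loose on the bench; any fits any base; two or three are present (None if absent)
- capsule2: capsule (the smaller inner shell, crown inside, stays closed): white plastic cylinder with a seam half way up, 34 mm diameter, 58 mm tall, about 0.06 kg. Origin: centre of its underside, z up. Stands loose on the bench; any fits any base; two or three are present (None if absent)
- cast: bystander: plaster dental cast on a black plate, 72 mm across, 40 mm tall, beyond the end stop. Origin: centre of its underside
- shade_guide: bystander: white tooth shade guide with a row of tabs, 60 by 120 by 73 mm tall, beyond the board's -y end. Origin: centre of its underside
- bur_block: bystander: wooden block 50 by 200 by 35 mm with burs standing in it, up to about 85 mm tall, beyond the back stop. Origin: centre of its underside

How it is judged (in metres and radians):
On the way:
1. the board, still without capsules, is pushed home against both stops (x of board_corner in the frame of stops above -0.003 m and y of board_corner in the frame of stops above -0.003 m and angle between the x axis of board and the x axis of stops, either way round below 0.02 rad and horizontal distance between each of capsule0, capsule1, capsule2 and base0 above 0.03 m and horizontal distance between each of capsule0, capsule1, capsule2 and base1 above 0.03 m and horizontal distance between each of capsule0, capsule1, capsule2 and base2 above 0.03 m), for 0.2 s.
At the end, for the whole second after the job is handed in: Board within 3 mm of both stops, square within 0.02 rad; each capsule present upright on the floor of its own base shell (8 mm), under an outer shell centred within 6 mm, down within 4 mm and turned over 0.87 rad (50 degrees) from entry; all at rest (x of board_corner in the frame of stops above -0.003 m and y of board_corner in the frame of stops above -0.003 m and angle between the x axis of board and the x axis of stops, either way round below 0.02 rad and ((horizontal distance between capsule0 and base0 below 0.008 m and z of capsule0 in the frame of base0 below 0.004 m and angle between capsule0's own z axis and vertical below 0.15 rad) or (horizontal distance between capsule0 and base1 below 0.008 m and z of capsule0 in the frame of base1 below 0.004 m and angle between capsule0's own z axis and vertical below 0.15 rad) or (horizontal distance between capsule0 and base2 below 0.008 m and z of capsule0 in the frame of base2 below 0.004 m and angle between capsule0's own z axis and vertical below 0.15 rad)) and ((horizontal distance between capsule1 and base0 below 0.008 m and z of capsule1 in the frame of base0 below 0.004 m and angle between capsule1's own z axis and vertical below 0.15 rad) or (horizontal distance between capsule1 and base1 below 0.008 m and z of capsule1 in the frame of base1 below 0.004 m and angle between capsule1's own z axis and vertical below 0.15 rad) or (horizontal distance between capsule1 and base2 below 0.008 m and z of capsule1 in the frame of base2 below 0.004 m and angle between capsule1's own z axis and vertical below 0.15 rad)) and ((horizontal distance between capsule2 and base0 below 0.008 m and z of capsule2 in the frame of base0 below 0.004 m and angle between capsule2's own z axis and vertical below 0.15 rad) or (horizontal distance between capsule2 and base1 below 0.008 m and z of capsule2 in the frame of base1 below 0.004 m and angle between capsule2's own z axis and vertical below 0.15 rad) or (horizontal distance between capsule2 and base2 below 0.008 m and z of capsule2 in the frame of base2 below 0.004 m and angle between capsule2's own z axis and vertical below 0.15 rad)) and (((horizontal distance between shell0 and base0 below 0.006 m and z of shell0 in the frame of base0 below 0.004 m and angle between shell0's own z axis and vertical below 0.08 rad and angle between the x axis of shell0 and the x axis of base0, either way round above 0.87 rad) or (horizontal distance between shell1 and base0 below 0.006 m and z of shell1 in the frame of base0 below 0.004 m and angle between shell1's own z axis and vertical below 0.08 rad and angle between the x axis of shell1 and the x axis of base0, either way round above 0.87 rad) or (horizontal distance between shell2 and base0 below 0.006 m and z of shell2 in the frame of base0 below 0.004 m and angle between shell2's own z axis and vertical below 0.08 rad and angle between the x axis of shell2 and the x axis of base0, either way round above 0.87 rad)) or horizontal distance between each of capsule0, capsule1, capsule2 and base0 above 0.03 m) and (((horizontal distance between shell0 and base1 below 0.006 m and z of shell0 in the frame of base1 below 0.004 m and angle between shell0's own z axis and vertical below 0.08 rad and angle between the x axis of shell0 and the x axis of base1, either way round above 0.87 rad) or (horizontal distance between shell1 and base1 below 0.006 m and z of shell1 in the frame of base1 below 0.004 m and angle between shell1's own z axis and vertical below 0.08 rad and angle between the x axis of shell1 and the x axis of base1, either way round above 0.87 rad) or (horizontal distance between shell2 and base1 below 0.006 m and z of shell2 in the frame of base1 below 0.004 m and angle between shell2's own z axis and vertical below 0.08 rad and angle between the x axis of shell2 and the x axis of base1, either way round above 0.87 rad)) or horizontal distance between each of capsule0, capsule1, capsule2 and base1 above 0.03 m) and (((horizontal distance between shell0 and base2 below 0.006 m and z of shell0 in the frame of base2 below 0.004 m and angle between shell0's own z axis and vertical below 0.08 rad and angle between the x axis of shell0 and the x axis of base2, either way round above 0.87 rad) or (horizontal distance between shell1 and base2 below 0.006 m and z of shell1 in the frame of base2 below 0.004 m and angle between shell1's own z axis and vertical below 0.08 rad and angle between the x axis of shell1 and the x axis of base2, either way round above 0.87 rad) or (horizontal distance between shell2 and base2 below 0.006 m and z of shell2 in the frame of base2 below 0.004 m and angle between shell2's own z axis and vertical below 0.08 rad and angle between the x axis of shell2 and the x axis of base2, either way round above 0.87 rad)) or horizontal distance between each of capsule0, capsule1, capsule2 and base2 above 0.03 m) and linear speed of each of shell0, shell1, shell2, capsule0, capsule1, capsule2, board below 0.02 m/s); the robot touches nothing.
It fails at once if the cast is disturbed (moved more than 20 mm) (distance of cast from where it was at the start of the episode above 0.02 m).
It fails at once if the shade guide is disturbed (moved more than 20 mm) (distance of shade_guide from where it was at the start of the episode above 0.02 m).
It fails at once if the bur block is disturbed (moved more than 20 mm) (distance of bur_block from where it was at the start of the episode above 0.02 m).
Of capsule0, capsule1, capsule2 only 2 to 3 are there at a start; the rules pass over those that are not, and their reading is None.
At some moment in a run one of shell0, shell1, shell2, board may be knocked a few centimetres aside while the robot is not near it.
It also fails if it takes over 210 s, if anything falls off the work surface, if the arm or the gripper's body presses on something with over 40 N, if the wrist force passes 120 N, or if a joint passes its speed limit or range.

## Working session

There is one attempt and no reset: what is moved stays moved. The work goes in short steps, Python scripts to look and compute and a tool call to move; the robot and the scene stay as the last step left them, time stands still between calls to the robot, and variables do not carry over. Pictures are saved under pics/ and viewed, and the job is handed in when it is done.

Besides the shell and the picture viewer there is one more tool, called as name(argument=value, ...), one argument or row to a line, values as JSON. jog_arm: Moves the arm, as the interface text tells. Its arguments: {"type":"object","properties":{"delta_pos":{"type":"array"},"twist":{"type":"array"},"hand":{"type":"number"},"grip_force":{"type":"number"}},"required":["delta_pos","twist"]}

```bash
ls; mkdir -p pics; cat > h.py <<'E'
import numpy as np, cv2
from rig import env
def cam(n):
    c=env.camera(n); return c
def save(c,name):
    cv2.imwrite('pics/'+name+'.png',cv2.cvtColor(c['img'],cv2.COLOR_RGB2BGR))
def ray(c,u,v):
    K=np.array(c['camera_matrix']); d=np.array([(u-K[0,2])/K[0,0],-(v-K[1,2])/K[1,1],-1.0])
    return np.array(c['origin']),np.array(c['rotation'])@d
def onplane(c,u,v,z):
    o,d=ray(c,u,v); return o+d*(z-o[2])/d[2]
def cloud(c):
    K=np.array(c['camera_matrix']); D=c['depth']; v,u=np.mgrid[0:D.shape[0],0:D.shape[1]]
    p=np.stack([(u-K[0,2])/K[0,0]*D,-(v-K[1,2])/K[1,1]*D,-D],-1)
    return p@np.array(c['rotation']).T+np.array(c['origin'])
def proj(c,p):
    q=np.array(c['rotation']).T@(np.array(p)-np.array(c['origin'])); K=np.array(c['camera_matrix'])
    return K[0,0]*q[0]/-q[2]+K[0,2], K[1,1]*(-q[1])/-q[2]+K[1,2]
E
python3 - <<'E'
from h import *
s=env.sense(); print(s)
for n in ['scene','top','wrist']:
    c=cam(n); save(c,n+'0'); print(n,{k:c[k] for k in c if k not in('img','depth')}, (c['depth']>0).mean())
print(env.grip_point_offset)
E
```

```text
pics
{'t': 0.0, 'qpos': array([ 7.15347064e+01,  1.76188062e+01,  8.63837954e+01,  1.59538255e-03,
        7.61106868e+01, -4.21163872e+00]), 'dq': array([-0.00435489,  0.09418875,  0.0840272 ,  0.10742451,  0.04867023,
       -0.02180959]), 'joint_torque': array([ 1.80361978e-03, -4.57567191e+01, -2.51918077e+01,  4.62815078e-04,
        1.28267531e-02, -1.92157735e-06]), 'position': array([0.14136981, 0.55663001, 0.23041619]), 'ee_rot': array([-1.79887131e+02, -9.86377136e-03,  1.65745951e+02]), 'contact_force': array([ 0.57611433, -0.61944303, -0.83638971]), 'moment': array([-0.0096346 , -0.03492884,  0.03464611]), 'grip_width': 0.9996743117202977}
scene {'camera_matrix': array([[392.56670193,   0.        , 257.13780095],
       [  0.        , 392.56670193, 197.92320855],
       [  0.        ,   0.        ,   1.        ]]), 'origin': array([ 1.04534272, -0.42746747,  0.81910745]), 'rotation': array([36.87448973, -0.34812026, 47.09526125])} 0.9959615071614584
top {'camera_matrix': array([[401.22151484,   0.        , 258.30763317],
       [  0.        , 401.22151484, 190.86378642],
       [  0.        ,   0.        ,   1.        ]]), 'origin': array([ 0.53676665, -0.00137949,  1.35385403]), 'rotation': array([  4.30574354,  -0.46156003, -91.5153638 ])} 0.9958445231119791
wrist {'camera_matrix': array([[344.97800478,   0.        , 254.19732916],
       [  0.        , 344.97800478, 192.81836214],
       [  0.        ,   0.        ,   1.        ]]), 'origin': array([0.06673082, 0.57662794, 0.37414045]), 'rotation': array([-17.68023089,   0.10688588,  75.79502057])} 0.995941162109375
0.0187
```

```bash
python3 - <<'E'
s=open('h.py').read()
s=s.replace("c=env.camera(n); return c","c=dict(env.camera(n)); c['rotation']=R.from_euler('xyz',c['rotation'],degrees=True).as_matrix(); return c").replace("import numpy as np, cv2","import numpy as np, cv2\nfrom scipy.spatial.transform import Rotation as R")
open('h.py','w').write(s)
E
python3 - <<'E'
from h import *
c=cam('top'); np.save('/tmp/top.npy',c,allow_pickle=True)
P=cloud(c); print(P[190,250],P[100,100],P[300,400])
E
```

```text
[0.64064022 0.01285761 0.01794916] [ 0.96573766  0.52073688 -0.00234982] [ 0.26190948 -0.47721549 -0.00234804]
```

View pics/scene0.png

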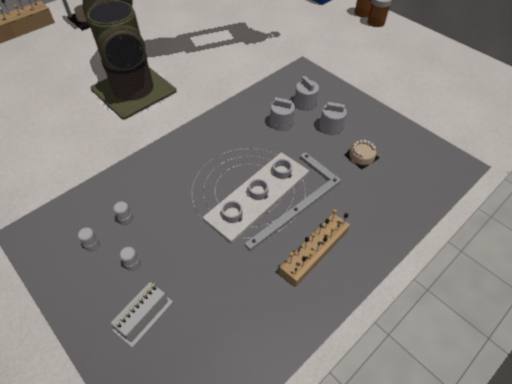

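View pics/top0.png

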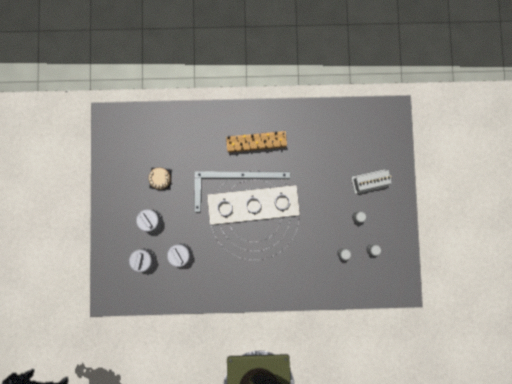

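View pics/wrist0.png

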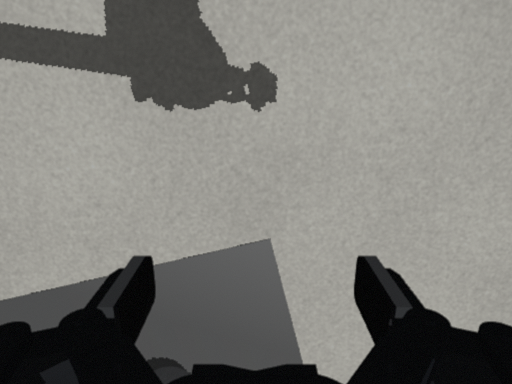

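```bash
python3 - <<'E'
from h import *
c=cam('top'); P=cloud(c); Z=P[...,2]+0.0023
roi=np.zeros(Z.shape,bool); roi[105:310,95:415]=1
for name,lo,hi in [('low',.006,.03),('mid',.03,.05),('high',.05,.12)]:
    m=((Z>lo)&(Z<hi)&roi).astype(np.uint8)
    n,l,st,ce=cv2.connectedComponentsWithStats(m)
    for i in range(1,n):
        if st[i,4]<12: continue
        Q=P[l==i]; r=cv2.minAreaRect(Q[:,:2].astype(np.float32)*1000)
        print(name,st[i],'c',Q.mean(0).round(4),'zmax',(Q[:,2].max()).round(4),'rect',np.round(r[0],1),np.round(r[1],1),round(r[2],1))
E
```

```text
low [137 105   8  16  35] c [0.916  0.3812 0.0055] zmax 0.0088 rect [916.2 379.9] [22.4 51.8] 84.5
low [143 105   9   4  15] c [0.937  0.3577 0.0051] zmax 0.0076 rect [936.7 357.7] [26.7 11.2] 88.7
low [159 105   7   7  13] c [0.9312 0.3071 0.0051] zmax 0.0076 rect [930.3 304.9] [27.   7.4] 43.4
low [278 105   5   5  12] c [ 0.9251 -0.0971  0.0059] zmax 0.0105 rect [925.1 -97.9] [11.4 15.9] 32.4
low [209 107  11  10  28] c [0.9165 0.1293 0.0057] zmax 0.0087 rect [917.6 129.1] [23.7 33.1] 33.0
low [255 107   9   4  14] c [ 0.9209 -0.0255  0.0058] zmax 0.0099 rect [920.7 -24.1] [27.5  8.5] 76.0
low [ 98 108   8   4  12] c [0.9315 0.5134 0.0046] zmax 0.0069 rect [932.  511.9] [ 9.4 22.4] 23.7
low [104 109   5   7  15] c [0.9207 0.4954 0.0048] zmax 0.0068 rect [921.1 497.2] [13.  20.7] 89.1
low [225 109   9   5  12] c [0.9131 0.0786 0.0058] zmax 0.0086 rect [912.2  78.5] [11.2 25.8] 17.9
low [389 108   7   6  14] c [ 0.9001 -0.4808  0.0053] zmax 0.0084 rect [ 897.9 -482.9] [17.1 18.4] 43.7
low [151 112  12  13  32] c [0.8977 0.3245 0.0055] zmax 0.008 rect [894.4 326.5] [42.7 36.2] 4.6
lo
[... 28230 characters left out ...]
0 416] c [ 0.6616 -0.3924  0.0539] zmax 0.0772 rect [ 661.6 -392.1] [ 44.8 109. ] 11.0
high [136 209  24  22 405] c [0.5506 0.341  0.0705] zmax 0.0962 rect [550.3 342.8] [68.2 69.8] 45.8
high [356 211  10  11  86] c [ 0.5431 -0.3423  0.0586] zmax 0.0652 rect [ 542.9 -342.4] [31.3 31.1] 45.1
high [167 244  23  22 403] c [0.4376 0.2441 0.071 ] zmax 0.0952 rect [437.4 246.5] [69.7 66.4] 88.9
high [370 245  11  10  91] c [ 0.4357 -0.3849  0.0587] zmax 0.0665 rect [ 435.5 -384.9] [29.1 31.8] 0.9
high [129 249  24  23 419] c [0.4244 0.3631 0.0704] zmax 0.0964 rect [423.5 366.2] [68.1 70.2] 23.9
high [340 249  11  11  89] c [ 0.4251 -0.2878  0.0585] zmax 0.0664 rect [ 423.9 -287.7] [31.4 32.2] 86.6
```

jog_arm(
  delta_pos=[
    [90, -139, 35],
    [90, -139, 35],
    [90, -139, 35],
    [90, -139, 35],
    [90, -139, 35],
  ],
  twist=[
    [0, 0, 0.249],
    [0, 0, 0.249],
    [0, 0, 0.249],
    [0, 0, 0.249],
    [0, 0, 0.249],
  ],
)

```text
t: 0.67
position: [0.2343, 0.4135, 0.2676]
ee_rot: [-179.9, 0.2, 179.8]
contact_force: [0.0, 0.9, 0.0]
grip_width: 1.001
```

jog_arm(
  delta_pos=[
    [90, -139, 35],
    [90, -139, 35],
    [90, -139, 35],
    [90, -139, 35],
    [90, -139, 35],
  ],
  twist=[
    [0, 0, 0],
    [0, 0, 0],
    [0, 0, 0],
    [0, 0, 0],
    [0, 0, 0],
  ],
)

```text
t: 1.08
position: [0.3254, 0.2749, 0.3029]
ee_rot: [-179.9, 0.3, 179.7]
contact_force: [0.6, 0.2, 0.2]
grip_width: 1.002
```

jog_arm(
  delta_pos=[
    [90, -139, 35],
    [90, -139, 35],
    [90, -139, 35],
    [90, -139, 35],
    [90, -139, 35],
  ],
  twist=[
    [0, 0, 0],
    [0, 0, 0],
    [0, 0, 0],
    [0, 0, 0],
    [0, 0, 0],
  ],
)

```text
t: 1.5
position: [0.4162, 0.1358, 0.3378]
ee_rot: [-179.9, 0.3, 179.6]
contact_force: [0.8, 0.2, 0.6]
grip_width: 0.999
```

jog_arm(
  delta_pos=[
    [48, -130, 14],
    [48, -130, 14],
    [48, -130, 14],
    [48, -130, 14],
    [48, -130, 14],
  ],
  twist=[
    [0, 0, 0],
    [0, 0, 0],
    [0, 0, 0],
    [0, 0, 0],
    [0, 0, 0],
  ],
)

```text
t: 1.92
position: [0.4612, 0.008, 0.3502]
ee_rot: [-179.9, 0.0, 179.8]
contact_force: [-0.1, 0.0, -0.9]
grip_width: 1.0
```

```bash
python3 - <<'E'
from h import *
c=cam('wrist'); save(c,'w1'); print(c['origin'],env.sense()['position'])
for p in [(0.6,0,0),(0.66,0.17,0),(0.66,-0.13,0),(.543,-.342,.058)]: print(proj(c,p))
E
```

```text
[0.38396639 0.00907013 0.49383126] [0.46015731 0.00981605 0.349958  ]
(np.float64(249.20082577610978), np.float64(228.43508663658878))
(np.float64(355.3257360175937), np.float64(262.56883211679127))
(np.float64(168.6488286856183), np.float64(263.0075519791398))
(np.float64(-5.862778856167836), np.float64(207.44614252326488))
```

View pics/w1.png

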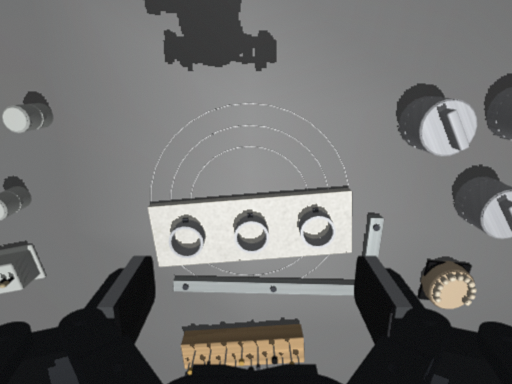

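```bash
python3 - <<'E'
from h import *
c=cam('wrist'); im=c['img'].astype(int); 
hsv=cv2.cvtColor(c['img'],cv2.COLOR_RGB2HSV)
for p in [(340,200),(170,210),(220,284),(370,240),(250,195),(300,282),(300,275),(300,290)]: print(p,im[p[1],p[0]])
m=((im.min(2)>175)).astype(np.uint8); m[:180]=0;m[272:]=0;m[:,:140]=0;m[:,360:]=0
m=cv2.morphologyEx(m,cv2.MORPH_CLOSE,np.ones((3,3)))
cn=max(cv2.findContours(m,cv2.RETR_EXTERNAL,cv2.CHAIN_APPROX_NONE)[0],key=cv2.contourArea)
pts=np.array([onplane(c,u,v,.016)[:2] for u,v in cn[:,0]],np.float32)*1000
r=cv2.minAreaRect(pts); print(r)
# edge profile columns through back stop & end stop
g=im.mean(2)
print('col220',g[262:296,220].astype(int)); print('row235',g[235,346:392].astype(int))
E
```

```text
(340, 200) [233 232 226]
(170, 210) [229 227 221]
(220, 284) [176 182 182]
(370, 240) [191 197 197]
(250, 195) [58 58 58]
(300, 282) [63 66 65]
(300, 275) [137 139 139]
(300, 290) [174 180 179]
((595.6883544921875, 3.256591796875), (99.79469299316406, 298.8497619628906), 4.624083518981934)
col220 [229 179 138 135 135 135 136 134 132 154 147 134 134 135 133  92  61  62
  64  63  84 160 180 178 175 174 174 174 175 175 175 149 130 129]
row235 [230 232 233 220 148 136 136 137 136 137 136 136 137 137 136 123  86  59
  55  61 113 179 202 205 201 194 193 193 194 197 193 189 186 173 135 131
 133 134 133 133 132 133 132 133 132 132]
```

```bash
cat >> h.py <<'E'
def edge(prof,thr,start,up=True):
    for i in range(start,len(prof)-1):
        a,b=prof[i],prof[i+1]
        if (up and a<thr<=b) or ((not up) and a>=thr>b): return i+(thr-a)/(b-a)
    return None
def stops(c,cols,r0,r1,rows,c0,c1,thr=120):
    g=c['img'].astype(float).mean(2); A=[];B=[]
    for u in cols:
        p=g[r0:r1,u]; k=int(np.argmin(p)); e=edge(p,thr,k)
        if e: A.append(onplane(c,u,r0+e,.014)[:2])
    for v in rows:
        p=g[v,c0:c1]; k=int(np.argmin(p)); e=edge(p,thr,k)
        if e: B.append(onplane(c,c0+e,v,.014)[:2])
    A=np.array(A);B=np.array(B)
    def fit(a,b):
        for _ in range(3):
            q=np.polyfit(a,b,1); r=b-np.polyval(q,a); k=abs(r)<=max(2*r.std(),.0005); a,b=a[k],b[k]
        return q,r.std(),len(a)
    fa,sa,na=fit(A[:,1],A[:,0]); fb,sb,nb=fit(B[:,0],B[:,1])
    y=(fb[0]*fa[1]+fb[1])/(1-fb[0]*fa[0]); x=fa[0]*y+fa[1]
    print('corner',x,y,'yaw back',-np.degrees(np.arctan(fa[0])),'yaw end',np.degrees(np.arctan(fb[0])),sa,sb,na,nb)
    return x,y,-np.arctan(fa[0])
E
python3 - <<'E'
from h import *
c=cam('wrist')
stops(c,range(195,345,3),268,296,range(222,262,2),352,380)
m=np.zeros((384,512),bool)
E
```

```text
corner 0.6918054043706146 0.17787862205534902 yaw back -1.7117985574243195 yaw end -1.6365344634711847 0.0001901238592068543 0.00011413119963106439 50 16
```

jog_arm(
  delta_pos=[
    [55, 5, -200],
    [55, 5, -200],
    [55, 5, -200],
    [55, 5, -200],
    [55, 5, -200],
  ],
  twist=[
    [0, 0, -0.03],
    [0, 0, -0.03],
    [0, 0, -0.03],
    [0, 0, -0.03],
    [0, 0, -0.03],
  ],
)

```text
t: 2.48
position: [0.5141, 0.0177, 0.1488]
ee_rot: [180.0, 0.0, 178.4]
contact_force: [0.1, 1.1, 1.1]
grip_width: 0.999
```

jog_arm(
  delta_pos=[
    [0, 0, -40],
    [0, 0, -80],
    [0, 0, -110],
    [0, 0, -120],
    [0, 0, -125],
  ],
  twist=[
    [0, 0, 0],
    [0, 0, 0],
    [0, 0, 0],
    [0, 0, 0],
    [0, 0, 0],
  ],
)

```text
t: 2.9
position: [0.5125, 0.0171, 0.0235]
ee_rot: [180.0, -0.3, 178.4]
contact_force: [-0.1, -0.5, -0.0]
grip_width: 1.003
```

```bash
python3 - <<'E'
from h import *
c=cam('scene'); s=env.sense(); print(s['position'],s['ee_rot'],s['contact_force'])
P=cloud(c); K=cv2.resize(c['img'][130:260,180:350],(680,520)); cv2.imwrite('pics/s2.png',K[...,::-1])
E
```

```text
[0.51357481 0.01669556 0.02414041] [ 1.79983382e+02 -1.59693711e-01  1.78388725e+02] [-0.74256811  0.91041868 -0.26179567]
```

View pics/s2.png

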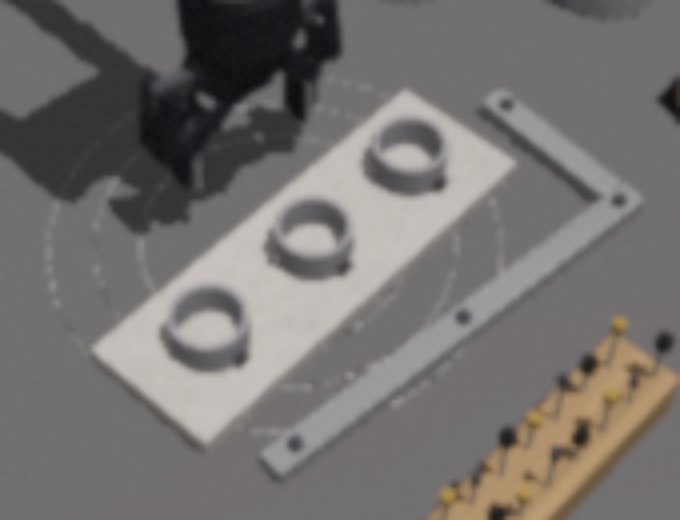

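jog_arm(
  delta_pos=[
    [0, 0, -12],
    [0, 0, -22],
    [0, 0, -28],
    [0, 0, -31],
    [0, 0, -31],
  ],
  twist=[
    [0, 0, 0],
    [0, 0, 0],
    [0, 0, 0],
    [0, 0, 0],
    [0, 0, 0],
  ],
)

```text
t: 3.37
position: [0.5147, 0.0154, -0.0054]
ee_rot: [180.0, 0.0, 178.3]
contact_force: [-0.3, -1.2, -0.1]
grip_width: 1.001
```

jog_arm(
  delta_pos=[
    [8, 0, 0],
    [16, 0, 0],
    [24, 0, 0],
    [32, 0, 0],
    [40, 0, 0],
  ],
  twist=[
    [0, 0, 0],
    [0, 0, 0],
    [0, 0, 0],
    [0, 0, 0],
    [0, 0, 0],
  ],
)

```text
t: 3.78
position: [0.5544, 0.0155, -0.0056]
ee_rot: [180.0, -0.1, 178.3]
contact_force: [-4.4, -0.4, 1.0]
grip_width: 1.002
```

Pushing (−4.4 N). Continue to the back stop.

jog_arm(
  delta_pos=[
    [4, 0, 0],
    [8, 0, 0],
    [12, 0, 0],
    [15, 0, 0],
    [17, 0, 0],
  ],
  twist=[
    [0, 0, 0],
    [0, 0, 0],
    [0, 0, 0],
    [0, 0, 0],
    [0, 0, 0],
  ],
)

```text
t: 4.2
position: [0.5715, 0.0151, -0.0058]
ee_rot: [-180.0, -0.1, 178.3]
contact_force: [-5.2, -0.4, 2.1]
grip_width: 1.002
```

jog_arm(
  delta_pos=[
    [1, 0, 0],
    [2, 0, 0],
    [2, 0, 0],
  ],
  twist=[
    [0, 0, 0],
    [0, 0, 0],
    [0, 0, 0],
  ],
)

```text
t: 4.45
position: [0.5737, 0.0152, -0.0058]
ee_rot: [-180.0, -0.0, 178.3]
contact_force: [-3.8, -0.8, 0.1]
grip_width: 0.999
```

jog_arm(
  delta_pos=[
    [1, 0, 0],
    [2, 0, 0],
    [2, 0, 0],
  ],
  twist=[
    [0, 0, 0],
    [0, 0, 0],
    [0, 0, 0],
  ],
)

```text
t: 4.7
position: [0.5747, 0.0153, -0.0058]
ee_rot: [-180.0, -0.1, 178.3]
contact_force: [-5.0, -0.7, 2.0]
grip_width: 0.998
```

jog_arm(
  delta_pos=[
    [1, 0, 0],
    [2, 0, 0],
    [2, 0, 0],
  ],
  twist=[
    [0, 0, 0],
    [0, 0, 0],
    [0, 0, 0],
  ],
)

```text
t: 4.95
position: [0.5746, 0.0153, -0.0058]
ee_rot: [-180.0, -0.3, 178.3]
contact_force: [-8.6, -0.2, 5.4]
grip_width: 0.996
```

jog_arm(
  delta_pos=[
    [1, 0, 0],
    [2, 0, 0],
    [2, 0, 0],
  ],
  twist=[
    [0, 0, 0],
    [0, 0, 0],
    [0, 0, 0],
  ],
)

```text
t: 5.2
position: [0.5746, 0.0153, -0.006]
ee_rot: [-180.0, -0.5, 178.3]
contact_force: [-12.0, -0.4, 8.4]
grip_width: 0.999
```

jog_arm(
  delta_pos=[
    [-15, 0, 0],
    [-30, 0, 0],
    [-50, 0, 30],
    [-60, 0, 70],
    [-60, 0, 110],
  ],
  twist=[
    [0, 0, 0],
    [0, 0, 0],
    [0, 0, 0],
    [0, 0, 0],
    [0, 0, 0],
  ],
  hand=0,
)

```text
t: 5.62
position: [0.517, 0.0155, 0.1044]
ee_rot: [180.0, -0.2, 178.3]
contact_force: [0.5, -0.1, -0.8]
grip_width: 0.301
```

jog_arm(
  delta_pos=[
    [-60, -10, 196],
    [-60, -10, 196],
    [-60, -10, 196],
    [-60, -10, 196],
    [-60, -10, 196],
  ],
  twist=[
    [0, 0, 0],
    [0, 0, 0],
    [0, 0, 0],
    [0, 0, 0],
    [0, 0, 0],
  ],
)

```text
t: 6.03
position: [0.4609, 0.0052, 0.3039]
ee_rot: [-180.0, 0.4, 178.3]
contact_force: [0.5, -0.1, -0.2]
grip_width: 0.004
```

```bash
cat >> h.py <<'E'
def board(c,box,thr=175):
    im=c['img'].astype(int); m=(im.min(2)>thr).astype(np.uint8); u0,v0,u1,v1=box
    k=np.zeros_like(m); k[v0:v1,u0:u1]=1; m=cv2.morphologyEx(m*k,cv2.MORPH_CLOSE,np.ones((3,3)))
    cn=max(cv2.findContours(m,cv2.RETR_EXTERNAL,cv2.CHAIN_APPROX_NONE)[0],key=cv2.contourArea)
    pts=np.array([onplane(c,u,v,.016)[:2] for u,v in cn[:,0]],np.float32)*1000
    r=cv2.minAreaRect(pts); b=cv2.boxPoints(r); print('board',r, 'corners',b.round(1).tolist()); return r
E
python3 - <<'E'
from h import *
s=env.sense();print(s['position'],s['ee_rot'])
c=cam('wrist'); save(c,'w2'); board(c,(140,150,365,300))
E
```

```text
[0.46090699 0.00516176 0.30386502] [-179.98746684    0.38465057  178.30845121]
board ((636.7096557617188, -1.8378448486328125), (300.2165832519531, 99.43482971191406), 88.36811065673828) corners [[582.7000122070312, -150.5], [682.0999755859375, -153.3000030517578], [690.7000122070312, 146.8000030517578], [591.2999877929688, 149.60000610351562]]
```

View pics/w2.png

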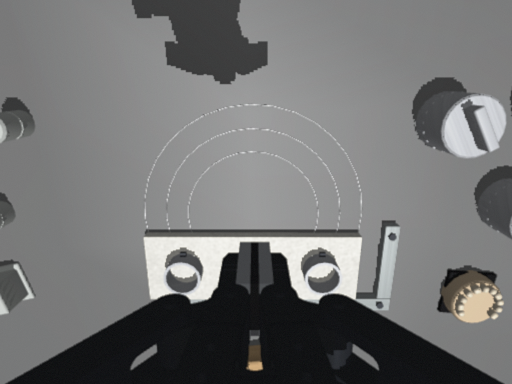

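jog_arm(
  delta_pos=[
    [88, -98, -50],
    [88, -98, -50],
    [88, -98, -50],
    [88, -98, -50],
    [88, -98, -50],
  ],
  twist=[
    [0, 0, 0],
    [0, 0, 0],
    [0, 0, 0],
    [0, 0, 0],
    [0, 0, 0],
  ],
)

```text
t: 6.5
position: [0.5508, -0.0956, 0.2486]
ee_rot: [-179.9, 0.1, 178.1]
contact_force: [0.5, 0.4, 0.0]
grip_width: 0.002
```

jog_arm(
  delta_pos=[
    [87, -97, -100],
    [87, -97, -100],
    [87, -97, -100],
    [87, -97, -100],
    [87, -97, -100],
  ],
  twist=[
    [0, 0, 0],
    [0, 0, 0],
    [0, 0, 0],
    [0, 0, 0],
    [0, 0, 0],
  ],
)

```text
t: 6.92
position: [0.6365, -0.1927, 0.1443]
ee_rot: [-180.0, -0.2, 178.2]
contact_force: [-1.2, -0.3, -0.1]
grip_width: 0.0
```

jog_arm(
  delta_pos=[
    [0, 0, -40],
    [0, 0, -80],
    [0, 0, -115],
    [0, 0, -130],
    [0, 0, -142],
  ],
  twist=[
    [0, 0, 0],
    [0, 0, 0],
    [0, 0, 0],
    [0, 0, 0],
    [0, 0, 0],
  ],
)

```text
t: 7.33
position: [0.6333, -0.188, 0.0065]
ee_rot: [179.9, -0.1, 178.3]
contact_force: [-0.5, 0.4, 0.3]
grip_width: -0.001
```

jog_arm(
  delta_pos=[
    [0, 5, 0],
    [0, 11, 0],
    [0, 17, 0],
    [0, 23, 0],
    [0, 29, 0],
  ],
  twist=[
    [0, 0, 0],
    [0, 0, 0],
    [0, 0, 0],
    [0, 0, 0],
    [0, 0, 0],
  ],
)

```text
t: 7.75
position: [0.6359, -0.16, 0.0103]
ee_rot: [-180.0, 0.2, 178.3]
contact_force: [-1.0, -0.9, -0.8]
grip_width: -0.001
```

jog_arm(
  delta_pos=[
    [0, 4, 0],
    [0, 8, 0],
    [0, 12, 0],
    [0, 16, 0],
    [0, 20, 0],
  ],
  twist=[
    [0, 0, 0],
    [0, 0, 0],
    [0, 0, 0],
    [0, 0, 0],
    [0, 0, 0],
  ],
)

```text
t: 8.17
position: [0.6364, -0.1425, 0.0101]
ee_rot: [-179.8, 0.2, 178.3]
contact_force: [0.9, -6.8, 4.2]
grip_width: -0.002
```

jog_arm(
  delta_pos=[
    [0, 1, 0],
    [0, 2, 0],
    [0, 3, 0],
    [0, 4, 0],
    [0, 4, 0],
  ],
  twist=[
    [0, 0, 0],
    [0, 0, 0],
    [0, 0, 0],
    [0, 0, 0],
    [0, 0, 0],
  ],
)

```text
t: 8.58
position: [0.636, -0.1381, 0.0096]
ee_rot: [-179.9, 0.2, 178.3]
contact_force: [0.4, -4.3, 4.1]
grip_width: -0.001
```

jog_arm(
  delta_pos=[
    [0, 1, 0],
    [0, 2, 0],
    [0, 2, 0],
  ],
  twist=[
    [0, 0, 0],
    [0, 0, 0],
    [0, 0, 0],
  ],
)

```text
t: 8.83
position: [0.636, -0.1362, 0.0096]
ee_rot: [-179.9, 0.2, 178.3]
contact_force: [-0.2, -5.2, 4.2]
grip_width: 0.002
```

jog_arm(
  delta_pos=[
    [0, 1, 0],
    [0, 2, 0],
    [0, 2, 0],
  ],
  twist=[
    [0, 0, 0],
    [0, 0, 0],
    [0, 0, 0],
  ],
)

```text
t: 9.08
position: [0.6359, -0.1341, 0.0096]
ee_rot: [-179.9, 0.2, 178.3]
contact_force: [0.4, -5.0, 4.6]
grip_width: -0.006
```

jog_arm(
  delta_pos=[
    [0, 1, 0],
    [0, 2, 0],
    [0, 2, 0],
  ],
  twist=[
    [0, 0, 0],
    [0, 0, 0],
    [0, 0, 0],
  ],
)

```text
t: 9.33
position: [0.6359, -0.1322, 0.0096]
ee_rot: [-179.9, 0.2, 178.3]
contact_force: [0.2, -5.9, 4.5]
grip_width: -0.004
```

jog_arm(
  delta_pos=[
    [0, 1, 0],
    [0, 2, 0],
    [0, 2, 0],
  ],
  twist=[
    [0, 0, 0],
    [0, 0, 0],
    [0, 0, 0],
  ],
)

```text
t: 9.58
position: [0.6359, -0.1301, 0.0096]
ee_rot: [-179.9, 0.2, 178.3]
contact_force: [-0.5, -4.6, 4.2]
grip_width: 0.003
```

jog_arm(
  delta_pos=[
    [0, 1, 0],
    [0, 2, 0],
    [0, 3, 0],
    [0, 3, 0],
  ],
  twist=[
    [0, 0, 0],
    [0, 0, 0],
    [0, 0, 0],
    [0, 0, 0],
  ],
)

```text
t: 9.92
position: [0.636, -0.128, 0.0096]
ee_rot: [-179.8, 0.2, 178.3]
contact_force: [0.6, -6.9, 4.1]
grip_width: 0.001
```

jog_arm(
  delta_pos=[
    [0, 1, 0],
    [0, 2, 0],
    [0, 2, 0],
  ],
  twist=[
    [0, 0, 0],
    [0, 0, 0],
    [0, 0, 0],
  ],
)

```text
t: 10.17
position: [0.636, -0.1279, 0.0096]
ee_rot: [-179.6, 0.2, 178.4]
contact_force: [-1.2, -13.2, 3.3]
grip_width: 0.001
```

jog_arm(
  delta_pos=[
    [0, 1, 0],
    [0, 2, 0],
    [0, 2, 0],
  ],
  twist=[
    [0, 0, 0],
    [0, 0, 0],
    [0, 0, 0],
  ],
)

```text
t: 10.42
position: [0.636, -0.1278, 0.0096]
ee_rot: [-179.5, 0.2, 178.4]
contact_force: [-1.3, -18.2, 2.5]
grip_width: -0.005
```

jog_arm(
  delta_pos=[
    [0, -15, 0],
    [0, -25, 0],
    [0, -25, 40],
    [0, -25, 80],
    [0, -25, 120],
  ],
  twist=[
    [0, 0, 0],
    [0, 0, 0],
    [0, 0, 0],
    [0, 0, 0],
    [0, 0, 0],
  ],
)

```text
t: 10.83
position: [0.6331, -0.1463, 0.1278]
ee_rot: [179.9, -0.3, 178.2]
contact_force: [1.0, -0.3, 0.4]
grip_width: -0.002
```

jog_arm(
  delta_pos=[
    [-65, 90, 110],
    [-65, 90, 110],
    [-65, 90, 110],
    [-65, 90, 110],
    [-65, 90, 110],
  ],
  twist=[
    [0, 0, 0],
    [0, 0, 0],
    [0, 0, 0],
    [0, 0, 0],
    [0, 0, 0],
  ],
  hand=85,
)

```text
t: 11.25
position: [0.5689, -0.0532, 0.2434]
ee_rot: [179.9, 0.3, 178.4]
contact_force: [0.8, -0.2, 1.4]
grip_width: 0.708
```

jog_arm(
  delta_pos=[
    [-70, 89, 112],
    [-70, 89, 112],
    [-70, 89, 112],
    [-70, 89, 112],
    [-70, 89, 112],
  ],
  twist=[
    [0, 0, 0],
    [0, 0, 0],
    [0, 0, 0],
    [0, 0, 0],
    [0, 0, 0],
  ],
)

```text
t: 11.67
position: [0.4991, 0.0353, 0.3552]
ee_rot: [179.8, 0.4, 178.5]
contact_force: [0.6, -1.0, 0.3]
grip_width: 0.999
```

```bash
python3 - <<'E'
from h import *
s=env.sense();print(s['position'],s['ee_rot'])
c=cam('wrist'); save(c,'w3'); board(c,(130,130,385,300))
E
```

```text
[0.49912311 0.03531671 0.35516251] [179.82843359   0.3864704  178.47442974]
board ((592.4810180664062, 25.159835815429688), (300.40948486328125, 103.77528381347656), 88.4828109741211) corners [[536.5999755859375, -123.5999984741211], [640.4000244140625, -126.4000015258789], [648.2999877929688, 173.89999389648438], [544.5999755859375, 176.6999969482422]]
```

View pics/w3.png

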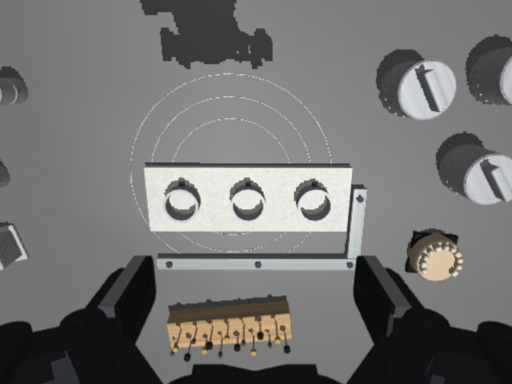

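jog_arm(
  delta_pos=[
    [12, 0, -200],
    [12, 0, -200],
    [12, 0, -200],
    [12, 0, -200],
    [12, 0, -200],
  ],
  twist=[
    [0, 0, 0],
    [0, 0, 0],
    [0, 0, 0],
    [0, 0, 0],
    [0, 0, 0],
  ],
)

```text
t: 12.13
position: [0.5095, 0.0315, 0.1456]
ee_rot: [-180.0, -0.3, 178.3]
contact_force: [1.0, -0.0, -0.5]
grip_width: 0.997
```

jog_arm(
  delta_pos=[
    [0, 0, -40],
    [0, 0, -80],
    [0, 0, -115],
    [0, 0, -140],
    [0, 0, -156],
  ],
  twist=[
    [0, 0, 0],
    [0, 0, 0],
    [0, 0, 0],
    [0, 0, 0],
    [0, 0, 0],
  ],
)

```text
t: 12.55
position: [0.5081, 0.0315, -0.0107]
ee_rot: [-180.0, -0.5, 178.2]
contact_force: [0.7, 0.1, -0.2]
grip_width: 0.998
```

jog_arm(
  delta_pos=[
    [0, 0, 0],
    [8, 0, 0],
    [16, 0, 0],
    [24, 0, 0],
    [32, 0, 0],
  ],
  twist=[
    [0, 0, 0],
    [0, 0, 0],
    [0, 0, 0],
    [0, 0, 0],
    [0, 0, 0],
  ],
)

```text
t: 12.97
position: [0.5445, 0.0321, -0.0049]
ee_rot: [180.0, 0.0, 178.3]
contact_force: [-2.9, 0.8, -2.2]
grip_width: 0.995
```

jog_arm(
  delta_pos=[
    [6, 0, 0],
    [12, 0, 0],
    [18, 0, 0],
    [24, 0, 0],
    [28, 0, 0],
  ],
  twist=[
    [0, 0, 0],
    [0, 0, 0],
    [0, 0, 0],
    [0, 0, 0],
    [0, 0, 0],
  ],
)

```text
t: 13.38
position: [0.5716, 0.0324, -0.0051]
ee_rot: [-180.0, -0.0, 178.3]
contact_force: [-4.1, -0.4, 2.7]
grip_width: 0.996
```

jog_arm(
  delta_pos=[
    [1, 0, 0],
    [2, 0, 0],
    [3, 0, 0],
    [4, 0, 0],
    [4, 0, 0],
  ],
  twist=[
    [0, 0, 0],
    [0, 0, 0],
    [0, 0, 0],
    [0, 0, 0],
    [0, 0, 0],
  ],
)

```text
t: 13.8
position: [0.5747, 0.0324, -0.0056]
ee_rot: [-180.0, -0.1, 178.3]
contact_force: [-5.3, 0.7, 3.6]
grip_width: 0.999
```

jog_arm(
  delta_pos=[
    [1, 0, 0],
    [2, 0, 0],
    [2, 0, 0],
  ],
  twist=[
    [0, 0, 0],
    [0, 0, 0],
    [0, 0, 0],
  ],
)

```text
t: 14.05
position: [0.5751, 0.0324, -0.0057]
ee_rot: [-180.0, -0.2, 178.3]
contact_force: [-8.1, 0.1, 5.9]
grip_width: 1.001
```

jog_arm(
  delta_pos=[
    [2, 0, 0],
    [3, 0, 0],
    [3, 0, 0],
  ],
  twist=[
    [0, 0, 0],
    [0, 0, 0],
    [0, 0, 0],
  ],
)

```text
t: 14.3
position: [0.5751, 0.0324, -0.0061]
ee_rot: [-180.0, -0.6, 178.3]
contact_force: [-12.5, -1.4, 8.2]
grip_width: 0.999
```

jog_arm(
  delta_pos=[
    [-15, 0, 0],
    [-30, 0, 0],
    [-50, 0, 40],
    [-60, 0, 80],
    [-60, 0, 120],
  ],
  twist=[
    [0, 0, 0],
    [0, 0, 0],
    [0, 0, 0],
    [0, 0, 0],
    [0, 0, 0],
  ],
)

```text
t: 14.72
position: [0.5179, 0.0324, 0.1134]
ee_rot: [-180.0, -0.2, 178.3]
contact_force: [1.4, -0.3, 0.9]
grip_width: 0.997
```

jog_arm(
  delta_pos=[
    [0, 0, 186],
    [0, 0, 186],
    [0, 0, 186],
    [0, 0, 186],
    [0, 0, 186],
    [0, 0, 186],
  ],
  twist=[
    [0, 0, 0],
    [0, 0, 0],
    [0, 0, 0],
    [0, 0, 0],
    [0, 0, 0],
    [0, 0, 0],
  ],
)

```text
invalid input at $: expected 1 to 5 rows
```

```bash
python3 - <<'E'
from h import *
s=env.sense();print(s['position'],s['ee_rot'])
c=cam('wrist'); save(c,'w4'); board(c,(130,130,385,300))
E
```

```text
[0.5178545  0.03236094 0.11336268] [-179.99892003   -0.23199565  178.29601256]
board ((597.8203125, 30.391746520996094), (158.89178466796875, 19.378625869750977), 88.35829162597656) corners [[585.9000244140625, -48.70000076293945], [605.2000122070312, -49.29999923706055], [609.7999877929688, 109.5], [590.4000244140625, 110.0999984741211]]
```

View pics/w4.png

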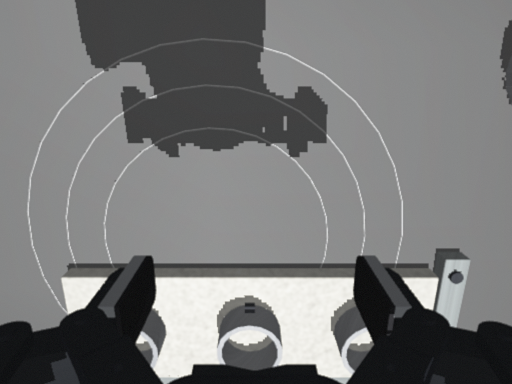

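jog_arm(
  delta_pos=[
    [-21, 0, 186],
    [-21, 0, 186],
    [-21, 0, 186],
    [-21, 0, 186],
    [-21, 0, 186],
  ],
  twist=[
    [0, 0, 0],
    [0, 0, 0],
    [0, 0, 0],
    [0, 0, 0],
    [0, 0, 0],
  ],
)

```text
t: 15.18
position: [0.503, 0.0322, 0.3061]
ee_rot: [180.0, 0.7, 178.3]
contact_force: [0.7, -0.1, 0.5]
grip_width: 0.991
```

jog_arm(
  delta_pos=[
    [0, 0, 30],
    [0, 0, 30],
    [0, 0, 30],
  ],
  twist=[
    [0, 0, 0],
    [0, 0, 0],
    [0, 0, 0],
  ],
)

```text
t: 15.43
position: [0.5022, 0.0323, 0.3324]
ee_rot: [180.0, 0.5, 178.3]
contact_force: [0.8, -0.8, -0.2]
grip_width: 0.997
```

```bash
python3 - <<'E'
from h import *
s=env.sense();print(s['position'],s['ee_rot'])
c=cam('wrist'); save(c,'w5'); board(c,(130,130,385,300))
b=cv2.resize(c['img'][150:300,120:400],(800,430),interpolation=cv2.INTER_CUBIC); cv2.imwrite('pics/w5c.png',b[...,::-1])
g=c['img'].astype(float).mean(2)
E
```

```text
[0.50224233 0.03226243 0.33242005] [179.99382016   0.51431222 178.29477625]
board ((646.500244140625, 26.468833923339844), (301.9080810546875, 116.16986846923828), 88.34909057617188) corners [[584.0999755859375, -122.69999694824219], [700.2000122070312, -126.0999984741211], [708.9000244140625, 175.6999969482422], [592.7999877929688, 179.0]]
```

View pics/w5c.png

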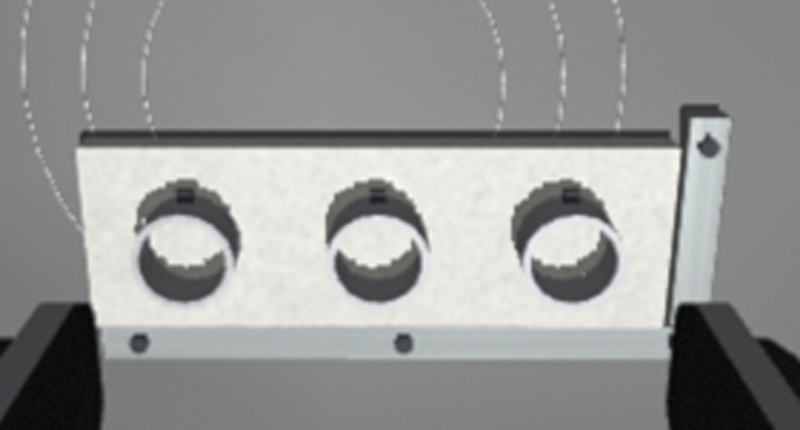

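jog_arm(
  delta_pos=[
    [68, -95, -90],
    [68, -95, -90],
    [68, -95, -90],
    [68, -95, -90],
    [68, -95, -90],
  ],
  twist=[
    [0, 0, 0],
    [0, 0, 0],
    [0, 0, 0],
    [0, 0, 0],
    [0, 0, 0],
  ],
  hand=0,
)

```text
t: 15.9
position: [0.5673, -0.0655, 0.2335]
ee_rot: [-180.0, -0.4, 178.1]
contact_force: [-0.1, 0.9, -0.2]
grip_width: 0.295
```

jog_arm(
  delta_pos=[
    [67, -100, -90],
    [67, -100, -90],
    [67, -100, -90],
    [67, -100, -90],
    [67, -100, -90],
  ],
  twist=[
    [0, 0, 0],
    [0, 0, 0],
    [0, 0, 0],
    [0, 0, 0],
    [0, 0, 0],
  ],
)

```text
t: 16.32
position: [0.6344, -0.1652, 0.1443]
ee_rot: [180.0, -0.3, 178.2]
contact_force: [-0.0, 0.6, -1.1]
grip_width: -0.001
```

jog_arm(
  delta_pos=[
    [0, 0, -40],
    [0, 0, -80],
    [0, 0, -115],
    [0, 0, -130],
    [0, 0, -141],
  ],
  twist=[
    [0, 0, 0],
    [0, 0, 0],
    [0, 0, 0],
    [0, 0, 0],
    [0, 0, 0],
  ],
)

```text
t: 16.73
position: [0.6321, -0.1607, 0.0058]
ee_rot: [179.9, -0.3, 178.3]
contact_force: [0.2, -0.1, 0.3]
grip_width: -0.004
```

jog_arm(
  delta_pos=[
    [0, 8, 0],
    [0, 16, 0],
    [0, 24, 0],
    [0, 30, 0],
    [0, 34, 0],
  ],
  twist=[
    [0, 0, 0],
    [0, 0, 0],
    [0, 0, 0],
    [0, 0, 0],
    [0, 0, 0],
  ],
)

```text
t: 17.15
position: [0.6361, -0.1283, 0.0106]
ee_rot: [-179.9, 0.2, 178.4]
contact_force: [0.2, -4.4, 2.1]
grip_width: -0.001
```

jog_arm(
  delta_pos=[
    [0, 1, 0],
    [0, 2, 0],
    [0, 3, 0],
    [0, 3, 0],
  ],
  twist=[
    [0, 0, 0],
    [0, 0, 0],
    [0, 0, 0],
    [0, 0, 0],
  ],
)

```text
t: 17.48
position: [0.6361, -0.128, 0.0104]
ee_rot: [-179.8, 0.2, 178.3]
contact_force: [-1.0, -7.0, 4.5]
grip_width: -0.002
```

jog_arm(
  delta_pos=[
    [0, 1, 0],
    [0, 2, 0],
    [0, 3, 0],
    [0, 3, 0],
  ],
  twist=[
    [0, 0, 0],
    [0, 0, 0],
    [0, 0, 0],
    [0, 0, 0],
  ],
)

```text
t: 17.82
position: [0.6361, -0.1278, 0.0104]
ee_rot: [-179.6, 0.2, 178.4]
contact_force: [-1.1, -14.2, 4.0]
grip_width: -0.001
```

jog_arm(
  delta_pos=[
    [0, -15, 0],
    [0, -25, 10],
    [0, -25, 50],
    [0, -25, 90],
    [0, -25, 131],
  ],
  twist=[
    [0, 0, 0],
    [0, 0, 0],
    [0, 0, 0],
    [0, 0, 0],
    [0, 0, 0],
  ],
)

```text
t: 18.23
position: [0.6336, -0.1476, 0.1405]
ee_rot: [179.9, -0.1, 178.2]
contact_force: [1.7, -0.4, -0.9]
grip_width: 0.003
```

jog_arm(
  delta_pos=[
    [-105, -85, 75],
    [-105, -85, 75],
    [-105, -85, 75],
    [-105, -85, 75],
    [-105, -85, 75],
  ],
  twist=[
    [0, 0, 0],
    [0, 0, 0],
    [0, 0, 0],
    [0, 0, 0],
    [0, 0, 0],
  ],
  hand=85,
)

```text
t: 18.65
position: [0.5272, -0.236, 0.219]
ee_rot: [-179.8, 0.2, 178.1]
contact_force: [0.6, 0.8, -0.1]
grip_width: 0.711
```

jog_arm(
  delta_pos=[
    [-100, -95, 75],
    [-100, -95, 75],
    [-100, -95, 75],
    [-100, -95, 75],
    [-100, -95, 75],
  ],
  twist=[
    [0, 0, 0],
    [0, 0, 0],
    [0, 0, 0],
    [0, 0, 0],
    [0, 0, 0],
  ],
)

```text
t: 19.07
position: [0.428, -0.3316, 0.2933]
ee_rot: [-179.7, 0.2, 178.0]
contact_force: [0.9, 0.3, 0.7]
grip_width: 1.0
```

jog_arm(
  delta_pos=[
    [0, 0, 0],
    [0, 0, 0],
    [0, 0, 0],
  ],
  twist=[
    [0, 0, 0],
    [0, 0, 0],
    [0, 0, 0],
  ],
)

```text
t: 19.32
position: [0.43, -0.3264, 0.2885]
ee_rot: [179.9, -0.0, 178.3]
contact_force: [-0.9, 0.1, 0.1]
grip_width: 0.995
```

```bash
python3 - <<'E'
from h import *
s=env.sense();print(s['position'],s['ee_rot'])
c=cam('wrist'); save(c,'w6')
im=c['img'].astype(int)
m=(im.min(2)>190).astype(np.uint8)
for cn in cv2.findContours(m,cv2.RETR_EXTERNAL,cv2.CHAIN_APPROX_NONE)[0]:
    a=cv2.contourArea(cn)
    if 150<a<6000: 
        pts=np.array([onplane(c,u,v,.058)[:2] for u,v in cn[:,0]],np.float32)*1000
        print(a,cv2.boundingRect(cn),cv2.minEnclosingCircle(pts),cv2.fitEllipse(pts))
for p in [(.424,-.288),(.4355,-.385),(.543,-.342)]: print(np.round(proj(c,(*p,.058))))
E
```

```text
[ 0.4300427  -0.32639348  0.28850234] [ 1.79874913e+02 -4.86037302e-02  1.78348133e+02]
717.5 (166, 310, 80, 38) ((649.011962890625, -393.45941162109375), 52.574398040771484) ((655.5279541015625, -392.9335632324219), (41.52360534667969, 96.27210235595703), 11.852701187133789)
5147.5 (407, 258, 105, 63) ((606.2451171875, -69.35198211669922), 83.23123931884766) ((603.3914184570312, -68.03423309326172), (92.07456970214844, 149.9073486328125), 161.40811157226562)
374.0 (230, 241, 24, 22) ((545.98583984375, -343.6678771972656), 14.376812934875488) ((545.9683227539062, -343.6805725097656), (27.56088638305664, 27.93450927734375), 162.74496459960938)
483.5 (186, 152, 26, 26) ((437.21234130859375, -387.0014343261719), 14.413222312927246) ((437.1297912597656, -386.9775390625), (27.707590103149414, 28.0361270904541), 136.36988830566406)
510.0 (274, 139, 27, 27) ((426.266357421875, -289.1998596191406), 14.623588562011719) ((426.3336181640625, -289.01031494140625), (28.04098892211914, 28.33542823791504), 96.33413696289062)
[288. 150.]
[200. 163.]
[243. 250.]
```

View pics/w6.png

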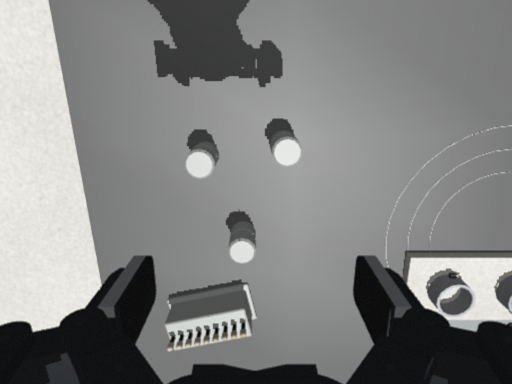

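jog_arm(
  delta_pos=[
    [-4, 37, -100],
    [-4, 37, -100],
    [-4, 37, -100],
    [-4, 37, -100],
    [-4, 37, -100],
  ],
  twist=[
    [0, 0, -0.524],
    [0, 0, -0.524],
    [0, 0, -0.524],
    [0, 0, -0.524],
    [0, 0, -0.524],
  ],
)

```text
t: 19.78
position: [0.4247, -0.2878, 0.1867]
ee_rot: [179.9, -0.4, 148.2]
contact_force: [0.1, -0.3, -0.1]
grip_width: 1.002
```

jog_arm(
  delta_pos=[
    [0, 0, -50],
    [0, 0, -50],
    [0, 0, -50],
    [0, 0, -50],
    [0, 0, -50],
  ],
  twist=[
    [0, 0, -0.524],
    [0, 0, -0.524],
    [0, 0, -0.524],
    [0, 0, -0.524],
    [0, 0, -0.524],
  ],
)

```text
t: 20.2
position: [0.4267, -0.2907, 0.1395]
ee_rot: [180.0, 0.0, 118.2]
contact_force: [0.1, -0.9, -0.2]
grip_width: 0.991
```

jog_arm(
  delta_pos=[
    [0, 0, -20],
    [0, 0, -20],
    [0, 0, -20],
    [0, 0, -20],
    [0, 0, -20],
  ],
  twist=[
    [0, 0, -0.524],
    [0, 0, -0.524],
    [0, 0, -0.524],
    [0, 0, -0.524],
    [0, 0, -0.524],
  ],
)

```text
t: 20.62
position: [0.4266, -0.291, 0.12]
ee_rot: [179.9, 0.0, 88.3]
contact_force: [-0.4, 0.6, -0.0]
grip_width: 0.998
```

jog_arm(
  delta_pos=[
    [0, 0, 0],
    [0, 0, 0],
    [0, 0, 0],
  ],
  twist=[
    [0, 0, 0],
    [0, 0, 0],
    [0, 0, 0],
  ],
)

```text
t: 20.87
position: [0.426, -0.2908, 0.1198]
ee_rot: [180.0, 0.0, 88.4]
contact_force: [-0.5, -0.3, -0.5]
grip_width: 0.99
```

jog_arm(
  delta_pos=[
    [0, 2, -35],
    [0, 2, -65],
    [0, 2, -85],
    [0, 2, -90],
    [0, 2, -90],
  ],
  twist=[
    [0, 0, 0],
    [0, 0, 0],
    [0, 0, 0],
    [0, 0, 0],
    [0, 0, 0],
  ],
)

```text
t: 21.28
position: [0.4247, -0.2879, 0.0282]
ee_rot: [-179.8, -0.1, 88.3]
contact_force: [-0.0, -0.8, -0.1]
grip_width: 0.993
```

jog_arm(
  delta_pos=[
    [0, 0, 0],
    [0, 0, 0],
    [0, 0, 0],
    [0, 0, 0],
    [0, 0, 0],
  ],
  twist=[
    [0, 0, 0],
    [0, 0, 0],
    [0, 0, 0],
    [0, 0, 0],
    [0, 0, 0],
  ],
  hand=25,
  grip_force=20,
)

```text
t: 21.7
position: [0.4263, -0.2893, 0.0307]
ee_rot: [179.9, 0.1, 88.2]
contact_force: [-1.0, 0.3, 4.2]
grip_width: 0.388
```

jog_arm(
  delta_pos=[
    [0, 0, 0],
    [0, 0, 0],
    [0, 0, 0],
    [0, 0, 0],
    [0, 0, 0],
  ],
  twist=[
    [0, 0, 0],
    [0, 0, 0],
    [0, 0, 0],
    [0, 0, 0],
    [0, 0, 0],
  ],
  hand=70,
)

```text
t: 22.12
position: [0.4255, -0.2886, 0.0294]
ee_rot: [-180.0, -0.0, 88.2]
contact_force: [-0.4, 0.1, -0.3]
grip_width: 0.817
```

jog_arm(
  delta_pos=[
    [0, 0, 0],
    [0, 0, 0],
    [0, 0, 0],
    [0, 0, 0],
    [0, 0, 0],
  ],
  twist=[
    [0, 0, 0.524],
    [0, 0, 0.524],
    [0, 0, 0.524],
    [0, 0, 0.524],
    [0, 0, 0.524],
  ],
)

```text
t: 22.53
position: [0.4255, -0.2887, 0.0294]
ee_rot: [-180.0, -0.0, 118.5]
contact_force: [0.1, -0.1, -1.1]
grip_width: 0.819
```

jog_arm(
  delta_pos=[
    [0, 0, 0],
    [0, 0, 0],
    [0, 0, 0],
    [0, 0, 0],
    [0, 0, 0],
  ],
  twist=[
    [0, 0, 0.524],
    [0, 0, 0.524],
    [0, 0, 0.524],
    [0, 0, 0.524],
    [0, 0, 0.524],
  ],
)

```text
t: 22.95
position: [0.4256, -0.2887, 0.0294]
ee_rot: [180.0, -0.0, 148.4]
contact_force: [-0.3, -0.8, 0.2]
grip_width: 0.822
```

jog_arm(
  delta_pos=[
    [0, 0, 0],
    [0, 0, 0],
    [0, 0, 0],
    [0, 0, 0],
    [0, 0, 0],
  ],
  twist=[
    [0, 0, 0.524],
    [0, 0, 0.524],
    [0, 0, 0.524],
    [0, 0, 0.524],
    [0, 0, 0.524],
  ],
)

```text
t: 23.37
position: [0.4256, -0.2887, 0.0294]
ee_rot: [180.0, -0.0, 178.3]
contact_force: [0.3, 0.3, 0.3]
grip_width: 0.819
```

jog_arm(
  delta_pos=[
    [0, 0, 0],
    [0, 0, 0],
    [0, 0, 0],
    [0, 0, 0],
    [0, 0, 0],
  ],
  twist=[
    [0, 0, 0],
    [0, 0, 0],
    [0, 0, 0],
    [0, 0, 0],
    [0, 0, 0],
  ],
  hand=25,
)

```text
t: 23.78
position: [0.4256, -0.2887, 0.0296]
ee_rot: [-180.0, 0.0, 178.2]
contact_force: [0.1, 0.6, 0.9]
grip_width: 0.388
```

jog_arm(
  delta_pos=[
    [0, 0, 0],
    [0, 0, 0],
    [0, 0, 0],
    [0, 0, 0],
    [0, 0, 0],
  ],
  twist=[
    [0, 0, 0],
    [0, 0, 0],
    [0, 0, 0],
    [0, 0, 0],
    [0, 0, 0],
  ],
  hand=85,
)

```text
t: 24.2
position: [0.4256, -0.2887, 0.0295]
ee_rot: [180.0, -0.0, 178.3]
contact_force: [-0.3, -0.6, 0.3]
grip_width: 0.997
```

jog_arm(
  delta_pos=[
    [0, 0, 170],
    [0, 0, 170],
    [0, 0, 170],
    [0, 0, 170],
    [0, 0, 170],
  ],
  twist=[
    [0, 0, 0],
    [0, 0, 0],
    [0, 0, 0],
    [0, 0, 0],
    [0, 0, 0],
  ],
)

```text
t: 24.62
position: [0.4296, -0.2918, 0.2074]
ee_rot: [-179.5, 0.7, 178.3]
contact_force: [0.5, -0.7, -0.6]
grip_width: 0.993
```

jog_arm(
  delta_pos=[
    [0, 0, 0],
    [0, 0, 0],
    [0, 0, 0],
    [0, 0, 0],
  ],
  twist=[
    [0, 0, 0],
    [0, 0, 0],
    [0, 0, 0],
    [0, 0, 0],
  ],
)

```text
t: 24.95
position: [0.4244, -0.2877, 0.1974]
ee_rot: [179.8, -0.2, 178.3]
contact_force: [-0.9, 1.0, -0.5]
grip_width: 0.999
```

```bash
cat >> h.py <<'E'
def caps(c,thr=190,z=.058,lo=150,hi=3000):
    im=c['img'].astype(int); m=(im.min(2)>thr).astype(np.uint8)
    for cn in cv2.findContours(m,cv2.RETR_EXTERNAL,cv2.CHAIN_APPROX_NONE)[0]:
        a=cv2.contourArea(cn)
        if lo<a<hi:
            pts=np.array([onplane(c,u,v,z)[:2] for u,v in cn[:,0]],np.float32)*1000
            e=cv2.fitEllipse(pts)
            if max(e[1])<45: print('circ',np.round(e[0],1),np.round(e[1],1),cv2.boundingRect(cn))
E
python3 - <<'E'
from h import *
s=env.sense();print(s['position'],s['ee_rot'])
c=cam('wrist'); save(c,'w7'); caps(c)
E
```

```text
[ 0.4243768  -0.28772559  0.19743799] [179.8493928   -0.20150437 178.29040812]
circ [ 546.1 -343.8] [27.4 28. ] (184, 291, 30, 25)
circ [ 437.4 -387.1] [28.  28.4] (122, 181, 34, 32)
circ [ 427.2 -288.3] [28.4 28.7] (236, 165, 34, 34)
```

jog_arm(
  delta_pos=[
    [0, 0, -42],
    [0, 0, -84],
    [0, 0, -126],
    [0, 0, -155],
    [0, 0, -170],
  ],
  twist=[
    [0, 0, 0],
    [0, 0, 0],
    [0, 0, 0],
    [0, 0, 0],
    [0, 0, 0],
  ],
)

```text
t: 25.42
position: [0.4224, -0.2862, 0.0245]
ee_rot: [179.7, -0.4, 178.3]
contact_force: [0.0, 2.2, 1.2]
grip_width: 0.999
```

jog_arm(
  delta_pos=[
    [0, 0, 0],
    [0, 0, 0],
    [0, 0, 0],
    [0, 0, 0],
    [0, 0, 0],
  ],
  twist=[
    [0, 0, 0],
    [0, 0, 0],
    [0, 0, 0],
    [0, 0, 0],
    [0, 0, 0],
  ],
  hand=25,
  grip_force=30,
)

```text
t: 25.83
position: [0.4267, -0.2895, 0.031]
ee_rot: [-179.9, 0.1, 178.3]
contact_force: [0.1, -0.2, -0.4]
grip_width: 0.388
```

jog_arm(
  delta_pos=[
    [0, 0, 30],
    [0, 0, 70],
    [0, 0, 110],
    [0, 0, 140],
    [0, 0, 150],
  ],
  twist=[
    [0, 0, 0],
    [0, 0, 0],
    [0, 0, 0],
    [0, 0, 0],
    [0, 0, 0],
  ],
)

```text
t: 26.25
position: [0.4283, -0.2908, 0.186]
ee_rot: [-179.6, 0.5, 178.3]
contact_force: [0.3, -0.4, -0.9]
grip_width: 0.386
```

jog_arm(
  delta_pos=[
    [55, 110, 50],
    [55, 110, 50],
    [55, 110, 50],
    [55, 110, 50],
    [55, 110, 50],
  ],
  twist=[
    [0, 0, 0],
    [0, 0, 0],
    [0, 0, 0],
    [0, 0, 0],
    [0, 0, 0],
  ],
)

```text
t: 26.67
position: [0.4821, -0.1768, 0.2312]
ee_rot: [-179.9, 0.2, 178.5]
contact_force: [-0.7, -0.5, -0.4]
grip_width: 0.389
```

jog_arm(
  delta_pos=[
    [70, 120, 0],
    [70, 120, 0],
    [70, 120, 0],
    [70, 120, 0],
    [70, 120, 0],
  ],
  twist=[
    [0, 0, 0],
    [0, 0, 0],
    [0, 0, 0],
    [0, 0, 0],
    [0, 0, 0],
  ],
)

```text
t: 27.08
position: [0.5515, -0.0571, 0.2284]
ee_rot: [180.0, -0.0, 178.5]
contact_force: [-0.3, -0.6, -0.8]
grip_width: 0.385
```

jog_arm(
  delta_pos=[
    [0, 0, 0],
    [0, 0, 0],
    [0, 0, 0],
    [0, 0, 0],
  ],
  twist=[
    [0, 0, 0],
    [0, 0, 0],
    [0, 0, 0],
    [0, 0, 0],
  ],
)

```text
t: 27.42
position: [0.5498, -0.0602, 0.2294]
ee_rot: [-180.0, -0.0, 178.2]
contact_force: [0.3, -1.2, -0.3]
grip_width: 0.389
```

```bash
python3 - <<'E'
from h import *
s=env.sense();print(s['position'],s['ee_rot'],s['grip_width'])
c=cam('wrist'); save(c,'w8')
E
```

```text
[ 0.54979745 -0.06022697  0.22935815] [-1.79975051e+02 -3.67687138e-02  1.78177270e+02] 0.3889266595649662
```

View pics/w8.png

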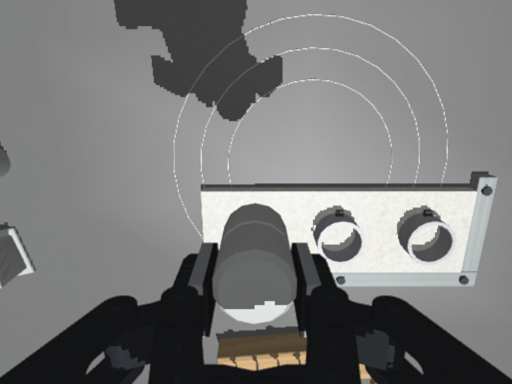

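```bash
python3 - <<'E'
from h import *
c=cam('wrist'); g=c['img'].astype(float).mean(2)
# board -x top edge: transition dark->white going down
A=[]
for u in list(range(215,300,4))+list(range(300,470,4)):
    p=g[178:200,u]; k=int(np.argmin(p)); e=edge(p,140,k)
    if e: A.append(onplane(c,u,178+e,.016)[:2])
A=np.array(A); q=np.polyfit(A[:,1],A[:,0],1); r=A[:,0]-np.polyval(q,A[:,1]); k=abs(r)<2*r.std(); q=np.polyfit(A[k,1],A[k,0],1)
print('-x edge: x at y=.03',np.polyval(q,.03),'yaw',-np.degrees(np.arctan(q[0])),r[k].std(),k.sum())
# -y edge
B=[]
for v in range(192,225,2):
    p=g[v,192:215]; e=edge(p,180,0)
    if e: B.append(onplane(c,192+e,v,.016)[:2])
B=np.array(B); print('-y edge',B.mean(0),np.degrees(np.arctan(np.polyfit(B[:,0],B[:,1],1)[0])))
# white/grey transition board/back stop
print(g[262:290,390].astype(int)); print(g[240,455:490].astype(int))
print(g[205:265,424].astype(int)); print(g[240,390:460].astype(int))
b=cv2.resize(c['img'][170:290,300:500],(800,480),interpolation=cv2.INTER_CUBIC); cv2.imwrite('pics/w8c.png',b[...,::-1])
E
```

```text
-x edge: x at y=.03 0.5865396550720025 yaw -1.713269039020871 2.7524835497808185e-05 63
-y edge [ 0.60245995 -0.12009106] -0.7789467616960734
[243 241 237 234 235 237 239 239 237 235 214 191 188 194 196 195 193 190
 191 193 196 196 196 196 167 148 147 147]
[223 230 232 233 234 234 232 231 232 232 234 227 196 190 191 194 194 191
 188 188 185 187 190 192 190 188 187 185 174 141 137 140 139 140 139]
[178 117 116 113  74  32  31  38  32  30  36  67  78  78  80  78  78  88
 163 220 228 227 229 233 235 236 235 234 232 230 231 234 235 236 236 236
 236 227 218 160 116 114 113 112  98  82  77  78  78  80  78  79  79  79
  79 107 199 224 224 229]
[234 235 236 237 238 240 241 240 214  97  68  70  71  71  71  71  70  91
 167 228 228 231 236 237 235 234 233 234 234 236 237 236 235 235 236 237
 227 183 176 158 119 114 109 111 114 109  95  77  73  73  74  74  75  73
  72  73  73  72  72  71  70  95 163 218 221 223 230 232 233 234]
```

View pics/w8c.png

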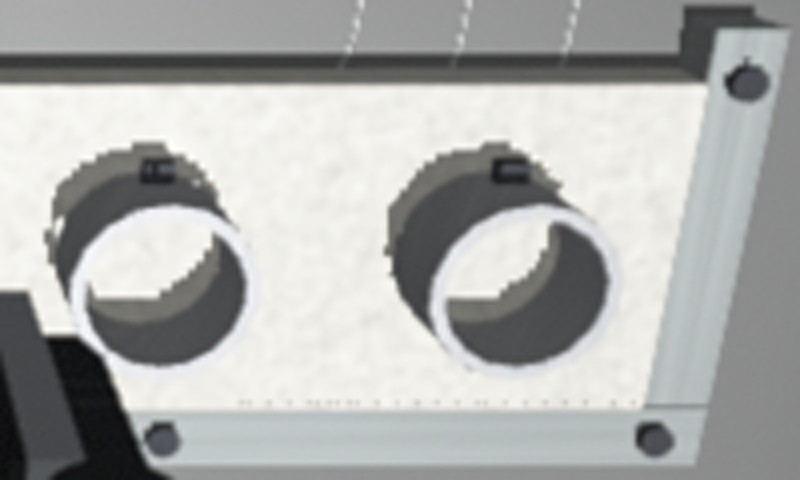

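jog_arm(
  delta_pos=[
    [40, -3, -60],
    [83, -6, -110],
    [83, -6, -130],
    [83, -6, -140],
    [83, -6, -140],
  ],
  twist=[
    [0, 0, 0.002],
    [0, 0, 0.002],
    [0, 0, 0.002],
    [0, 0, 0.002],
    [0, 0, 0.002],
  ],
)

```text
t: 27.93
position: [0.6315, -0.0649, 0.0809]
ee_rot: [179.9, -0.7, 178.4]
contact_force: [-1.0, 0.2, -2.1]
grip_width: 0.385
```

jog_arm(
  delta_pos=[
    [0, 0, 0],
    [0, 0, 0],
    [0, 0, 0],
  ],
  twist=[
    [0, 0, 0],
    [0, 0, 0],
    [0, 0, 0],
  ],
)

```text
t: 28.18
position: [0.6344, -0.0651, 0.0921]
ee_rot: [-180.0, 0.2, 178.4]
contact_force: [-0.2, -0.2, 0.4]
grip_width: 0.388
```

jog_arm(
  delta_pos=[
    [-2, -1, -8],
    [-2, -1, -16],
    [-2, -1, -24],
    [-2, -1, -32],
    [-2, -1, -38],
  ],
  twist=[
    [0, 0, 0],
    [0, 0, 0],
    [0, 0, 0],
    [0, 0, 0],
    [0, 0, 0],
  ],
)

```text
t: 28.6
position: [0.6309, -0.0656, 0.0506]
ee_rot: [180.0, -0.1, 178.4]
contact_force: [0.1, -0.0, -1.1]
grip_width: 0.388
```

jog_arm(
  delta_pos=[
    [0, 0, -3],
    [0, 0, -6],
    [0, 0, -6],
  ],
  twist=[
    [0, 0, 0],
    [0, 0, 0],
    [0, 0, 0],
  ],
)

```text
t: 28.85
position: [0.6309, -0.0655, 0.0469]
ee_rot: [180.0, -0.1, 178.4]
contact_force: [-4.6, 0.7, 11.9]
grip_width: 0.386
```

jog_arm(
  delta_pos=[
    [0, 0, 0],
    [0, 0, 0],
    [0, 0, 0],
    [0, 0, 0],
  ],
  twist=[
    [0, 0, 0],
    [0, 0, 0],
    [0, 0, 0],
    [0, 0, 0],
  ],
  hand=52,
)

```text
t: 29.18
position: [0.6317, -0.0657, 0.0451]
ee_rot: [180.0, -0.0, 178.4]
contact_force: [-0.4, 0.1, 0.0]
grip_width: 0.609
```

jog_arm(
  delta_pos=[
    [0, 0, 20],
    [0, 0, 50],
    [0, 0, 90],
    [0, 0, 110],
    [0, 0, 120],
  ],
  twist=[
    [0, 0, 0],
    [0, 0, 0],
    [0, 0, 0],
    [0, 0, 0],
    [0, 0, 0],
  ],
)

```text
t: 29.6
position: [0.6339, -0.0661, 0.1693]
ee_rot: [-179.9, 0.4, 178.4]
contact_force: [0.2, -0.5, -0.2]
grip_width: 0.609
```

jog_arm(
  delta_pos=[
    [-60, -150, 30],
    [-60, -150, 30],
    [-60, -150, 30],
    [-60, -150, 30],
    [-60, -150, 30],
  ],
  twist=[
    [0, 0, 0],
    [0, 0, 0],
    [0, 0, 0],
    [0, 0, 0],
    [0, 0, 0],
  ],
)

```text
t: 30.02
position: [0.5693, -0.2224, 0.1958]
ee_rot: [-179.7, -0.0, 178.1]
contact_force: [0.7, -0.4, -0.5]
grip_width: 0.613
```

jog_arm(
  delta_pos=[
    [-27, -129, -30],
    [-27, -129, -60],
    [-27, -129, -60],
    [-27, -129, -60],
    [-27, -129, -60],
  ],
  twist=[
    [0, 0, 0],
    [0, 0, 0],
    [0, 0, 0],
    [0, 0, 0],
    [0, 0, 0],
  ],
  hand=80,
)

```text
t: 30.43
position: [0.5416, -0.3474, 0.1309]
ee_rot: [179.9, -0.3, 178.2]
contact_force: [-0.9, 1.6, 0.2]
grip_width: 0.939
```

jog_arm(
  delta_pos=[
    [0, 0, 0],
    [0, 0, 0],
    [0, 0, 0],
  ],
  twist=[
    [0, 0, 0],
    [0, 0, 0],
    [0, 0, 0],
  ],
)

```text
t: 30.68
position: [0.5452, -0.3434, 0.1358]
ee_rot: [180.0, 0.0, 178.5]
contact_force: [-0.5, 0.9, -0.3]
grip_width: 0.938
```

```bash
python3 - <<'E'
from h import *
s=env.sense();print(s['position'],s['ee_rot'])
c=cam('top'); P=cloud(c); g=c['img']
b=cv2.resize(g[160:280,120:400],(798,342),interpolation=cv2.INTER_CUBIC); cv2.imwrite('pics/t3.png',b[...,::-1])
E
```

```text
[ 0.54523604 -0.34340421  0.13576324] [1.79975878e+02 2.28260535e-02 1.78476550e+02]
```

View pics/t3.png

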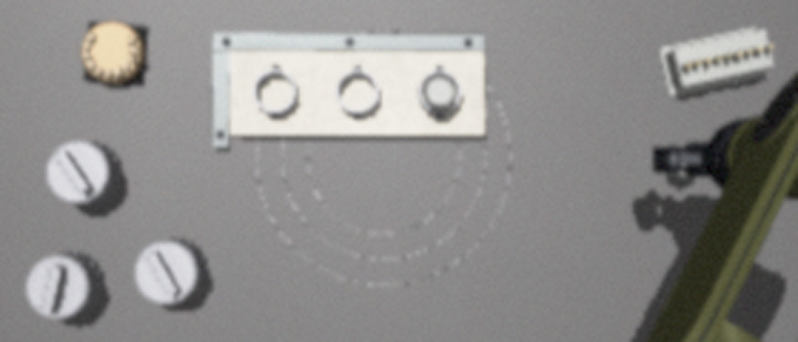

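jog_arm(
  delta_pos=[
    [-1, -1, -35],
    [-1, -1, -70],
    [-1, -1, -95],
    [-1, -1, -106],
    [-1, -1, -106],
  ],
  twist=[
    [0, 0, 0],
    [0, 0, 0],
    [0, 0, 0],
    [0, 0, 0],
    [0, 0, 0],
  ],
)

```text
t: 31.15
position: [0.5424, -0.3434, 0.0272]
ee_rot: [179.8, -0.2, 178.5]
contact_force: [-0.2, 0.3, 0.5]
grip_width: 0.936
```

jog_arm(
  delta_pos=[
    [0, 0, 0],
    [0, 0, 0],
    [0, 0, 0],
    [0, 0, 0],
    [0, 0, 0],
  ],
  twist=[
    [0, 0, 0],
    [0, 0, 0],
    [0, 0, 0],
    [0, 0, 0],
    [0, 0, 0],
  ],
  hand=25,
)

```text
t: 31.57
position: [0.5449, -0.3465, 0.0317]
ee_rot: [-179.9, 0.2, 178.4]
contact_force: [0.6, 1.1, 6.5]
grip_width: 0.383
```

jog_arm(
  delta_pos=[
    [0, 0, 30],
    [0, 0, 70],
    [0, 0, 110],
    [0, 0, 140],
    [0, 0, 150],
  ],
  twist=[
    [0, 0, 0],
    [0, 0, 0],
    [0, 0, 0],
    [0, 0, 0],
    [0, 0, 0],
  ],
)

```text
t: 31.98
position: [0.5462, -0.3477, 0.1862]
ee_rot: [-179.6, 0.5, 178.4]
contact_force: [0.4, -0.4, -0.5]
grip_width: 0.388
```

jog_arm(
  delta_pos=[
    [30, 120, 0],
    [30, 120, 0],
    [30, 120, 0],
    [30, 120, 0],
    [30, 120, 0],
  ],
  twist=[
    [0, 0, 0],
    [0, 0, 0],
    [0, 0, 0],
    [0, 0, 0],
    [0, 0, 0],
  ],
)

```text
t: 32.4
position: [0.5734, -0.2232, 0.179]
ee_rot: [180.0, -0.1, 178.6]
contact_force: [-0.0, -1.0, -0.4]
grip_width: 0.391
```

jog_arm(
  delta_pos=[
    [30, 130, 0],
    [30, 130, 0],
    [30, 130, 0],
    [30, 130, 0],
    [30, 130, 0],
  ],
  twist=[
    [0, 0, 0],
    [0, 0, 0],
    [0, 0, 0],
    [0, 0, 0],
    [0, 0, 0],
  ],
)

```text
t: 32.82
position: [0.6038, -0.094, 0.179]
ee_rot: [180.0, -0.0, 178.6]
contact_force: [-1.0, -0.3, -1.5]
grip_width: 0.389
```

jog_arm(
  delta_pos=[
    [31, 123, -40],
    [31, 123, -40],
    [31, 123, -40],
    [31, 123, -40],
    [31, 123, -40],
  ],
  twist=[
    [0, 0, 0],
    [0, 0, 0],
    [0, 0, 0],
    [0, 0, 0],
    [0, 0, 0],
  ],
)

```text
t: 33.23
position: [0.6344, 0.0276, 0.1377]
ee_rot: [-180.0, -0.2, 178.5]
contact_force: [0.2, -0.6, -0.4]
grip_width: 0.388
```

jog_arm(
  delta_pos=[
    [0, 0, 0],
    [0, 0, 0],
    [0, 0, 0],
  ],
  twist=[
    [0, 0, 0],
    [0, 0, 0],
    [0, 0, 0],
  ],
)

```text
t: 33.48
position: [0.6348, 0.0248, 0.1401]
ee_rot: [-179.9, 0.0, 178.3]
contact_force: [0.4, 0.1, -1.0]
grip_width: 0.385
```

jog_arm(
  delta_pos=[
    [0, 4, -30],
    [0, 4, -50],
    [0, 4, -65],
    [0, 4, -75],
    [0, 4, -82],
  ],
  twist=[
    [0, 0, 0],
    [0, 0, 0],
    [0, 0, 0],
    [0, 0, 0],
    [0, 0, 0],
  ],
)

```text
t: 33.9
position: [0.6343, 0.0299, 0.0568]
ee_rot: [-180.0, -0.0, 178.3]
contact_force: [-0.5, -0.3, -0.6]
grip_width: 0.386
```

jog_arm(
  delta_pos=[
    [0, 0, -5],
    [0, 0, -9],
    [0, 0, -12],
    [0, 0, -12],
  ],
  twist=[
    [0, 0, 0],
    [0, 0, 0],
    [0, 0, 0],
    [0, 0, 0],
  ],
)

```text
t: 34.23
position: [0.6354, 0.0308, 0.0476]
ee_rot: [-180.0, 0.1, 178.4]
contact_force: [-2.3, -1.5, 7.4]
grip_width: 0.387
```

jog_arm(
  delta_pos=[
    [0, 0, 0],
    [0, 0, 0],
    [0, 0, 0],
    [0, 0, 0],
  ],
  twist=[
    [0, 0, 0],
    [0, 0, 0],
    [0, 0, 0],
    [0, 0, 0],
  ],
  hand=52,
)

```text
t: 34.57
position: [0.6349, 0.0314, 0.0457]
ee_rot: [180.0, 0.0, 178.4]
contact_force: [-0.5, -0.3, -0.1]
grip_width: 0.609
```

jog_arm(
  delta_pos=[
    [0, 0, 20],
    [0, 0, 50],
    [0, 0, 90],
    [0, 0, 120],
    [0, 0, 130],
  ],
  twist=[
    [0, 0, 0],
    [0, 0, 0],
    [0, 0, 0],
    [0, 0, 0],
    [0, 0, 0],
  ],
)

```text
t: 34.98
position: [0.6378, 0.0313, 0.1811]
ee_rot: [180.0, 0.5, 178.4]
contact_force: [1.5, 0.6, 0.1]
grip_width: 0.612
```

jog_arm(
  delta_pos=[
    [-66, -140, 0],
    [-66, -140, 0],
    [-66, -140, 0],
    [-66, -140, 0],
    [-66, -140, 0],
  ],
  twist=[
    [0, 0, 0],
    [0, 0, 0],
    [0, 0, 0],
    [0, 0, 0],
    [0, 0, 0],
  ],
)

```text
t: 35.4
position: [0.5655, -0.1133, 0.1749]
ee_rot: [-179.9, -0.2, 178.2]
contact_force: [-0.2, 0.6, -0.3]
grip_width: 0.613
```

jog_arm(
  delta_pos=[
    [-66, -140, 0],
    [-66, -140, 0],
    [-66, -140, 0],
    [-66, -140, 0],
    [-66, -140, 0],
  ],
  twist=[
    [0, 0, 0],
    [0, 0, 0],
    [0, 0, 0],
    [0, 0, 0],
    [0, 0, 0],
  ],
  hand=80,
)

```text
t: 35.82
position: [0.5006, -0.2531, 0.175]
ee_rot: [-179.9, -0.1, 178.2]
contact_force: [0.3, -0.1, -0.0]
grip_width: 0.932
```

jog_arm(
  delta_pos=[
    [-66, -137, -40],
    [-66, -137, -40],
    [-66, -137, -40],
    [-66, -137, -40],
    [-66, -137, -40],
  ],
  twist=[
    [0, 0, 0],
    [0, 0, 0],
    [0, 0, 0],
    [0, 0, 0],
    [0, 0, 0],
  ],
)

```text
t: 36.23
position: [0.4345, -0.3896, 0.1333]
ee_rot: [-180.0, -0.1, 178.2]
contact_force: [-0.5, -1.5, -0.2]
grip_width: 0.936
```

jog_arm(
  delta_pos=[
    [0, 0, 0],
    [0, 0, 0],
    [0, 0, 0],
  ],
  twist=[
    [0, 0, 0],
    [0, 0, 0],
    [0, 0, 0],
  ],
)

```text
t: 36.48
position: [0.4375, -0.3843, 0.1356]
ee_rot: [180.0, 0.0, 178.5]
contact_force: [-0.1, 0.1, 0.5]
grip_width: 0.938
```

jog_arm(
  delta_pos=[
    [-2, -3, -35],
    [-2, -3, -70],
    [-2, -3, -95],
    [-2, -3, -106],
    [-2, -3, -106],
  ],
  twist=[
    [0, 0, 0],
    [0, 0, 0],
    [0, 0, 0],
    [0, 0, 0],
    [0, 0, 0],
  ],
)

```text
t: 36.9
position: [0.434, -0.3859, 0.0272]
ee_rot: [179.8, -0.2, 178.5]
contact_force: [0.1, 0.3, 0.8]
grip_width: 0.935
```

jog_arm(
  delta_pos=[
    [0, 0, 0],
    [0, 0, 0],
    [0, 0, 0],
    [0, 0, 0],
    [0, 0, 0],
  ],
  twist=[
    [0, 0, 0],
    [0, 0, 0],
    [0, 0, 0],
    [0, 0, 0],
    [0, 0, 0],
  ],
  hand=25,
)

```text
t: 37.32
position: [0.4357, -0.3896, 0.0314]
ee_rot: [-179.9, 0.2, 178.4]
contact_force: [-0.7, 0.7, 7.0]
grip_width: 0.389
```

jog_arm(
  delta_pos=[
    [0, 0, 30],
    [0, 0, 70],
    [0, 0, 110],
    [0, 0, 140],
    [0, 0, 150],
  ],
  twist=[
    [0, 0, 0],
    [0, 0, 0],
    [0, 0, 0],
    [0, 0, 0],
    [0, 0, 0],
  ],
)

```text
t: 37.73
position: [0.4368, -0.3911, 0.1857]
ee_rot: [-179.6, 0.4, 178.4]
contact_force: [0.1, -0.7, -1.0]
grip_width: 0.387
```

jog_arm(
  delta_pos=[
    [67, 170, 0],
    [67, 170, 0],
    [67, 170, 0],
    [67, 170, 0],
    [67, 170, 0],
  ],
  twist=[
    [0, 0, 0],
    [0, 0, 0],
    [0, 0, 0],
    [0, 0, 0],
    [0, 0, 0],
  ],
)

```text
t: 38.15
position: [0.5019, -0.2139, 0.1792]
ee_rot: [179.8, -0.0, 178.5]
contact_force: [0.3, -0.8, -0.8]
grip_width: 0.388
```

jog_arm(
  delta_pos=[
    [67, 170, 0],
    [67, 170, 0],
    [67, 170, 0],
    [67, 170, 0],
    [67, 170, 0],
  ],
  twist=[
    [0, 0, 0],
    [0, 0, 0],
    [0, 0, 0],
    [0, 0, 0],
    [0, 0, 0],
  ],
)

```text
t: 38.57
position: [0.5697, -0.0439, 0.1792]
ee_rot: [179.9, 0.0, 178.6]
contact_force: [-0.5, -0.1, -0.1]
grip_width: 0.39
```

jog_arm(
  delta_pos=[
    [67, 170, -40],
    [67, 170, -40],
    [67, 170, -40],
    [67, 170, -40],
    [67, 170, -40],
  ],
  twist=[
    [0, 0, 0],
    [0, 0, 0],
    [0, 0, 0],
    [0, 0, 0],
    [0, 0, 0],
  ],
)

```text
t: 38.98
position: [0.6361, 0.1257, 0.1378]
ee_rot: [179.9, -0.0, 178.5]
contact_force: [0.6, 0.2, -0.6]
grip_width: 0.385
```

jog_arm(
  delta_pos=[
    [0, 0, 0],
    [0, 0, 0],
    [0, 0, 0],
  ],
  twist=[
    [0, 0, 0],
    [0, 0, 0],
    [0, 0, 0],
  ],
)

```text
t: 39.23
position: [0.6348, 0.1207, 0.139]
ee_rot: [-179.9, -0.1, 178.4]
contact_force: [-0.3, 0.0, -0.0]
grip_width: 0.386
```

jog_arm(
  delta_pos=[
    [3, 3, -30],
    [3, 3, -50],
    [3, 3, -65],
    [3, 3, -75],
    [3, 3, -81],
  ],
  twist=[
    [0, 0, 0],
    [0, 0, 0],
    [0, 0, 0],
    [0, 0, 0],
    [0, 0, 0],
  ],
)

```text
t: 39.65
position: [0.6376, 0.1226, 0.0575]
ee_rot: [-180.0, -0.1, 178.3]
contact_force: [-0.7, 0.4, 0.1]
grip_width: 0.385
```

jog_arm(
  delta_pos=[
    [0, 0, -5],
    [0, 0, -9],
    [0, 0, -12],
    [0, 0, -12],
  ],
  twist=[
    [0, 0, 0],
    [0, 0, 0],
    [0, 0, 0],
    [0, 0, 0],
  ],
)

```text
t: 39.98
position: [0.6395, 0.1241, 0.0476]
ee_rot: [180.0, 0.1, 178.4]
contact_force: [-0.6, -0.9, -0.0]
grip_width: 0.387
```

jog_arm(
  delta_pos=[
    [0, 0, -2],
    [0, 0, -3],
    [0, 0, -3],
  ],
  twist=[
    [0, 0, 0],
    [0, 0, 0],
    [0, 0, 0],
  ],
)

```text
t: 40.23
position: [0.6397, 0.1243, 0.0474]
ee_rot: [180.0, 0.2, 178.4]
contact_force: [-4.0, -0.5, 15.9]
grip_width: 0.386
```

jog_arm(
  delta_pos=[
    [0, 0, 0],
    [0, 0, 0],
    [0, 0, 0],
    [0, 0, 0],
  ],
  twist=[
    [0, 0, 0],
    [0, 0, 0],
    [0, 0, 0],
    [0, 0, 0],
  ],
  hand=52,
)

```text
t: 40.57
position: [0.6387, 0.1244, 0.0434]
ee_rot: [180.0, 0.0, 178.4]
contact_force: [0.3, -0.0, -0.5]
grip_width: 0.612
```

jog_arm(
  delta_pos=[
    [0, 0, 20],
    [0, 0, 50],
    [0, 0, 90],
    [0, 0, 130],
    [0, 0, 150],
  ],
  twist=[
    [0, 0, 0],
    [0, 0, 0],
    [0, 0, 0],
    [0, 0, 0],
    [0, 0, 0],
  ],
)

```text
t: 40.98
position: [0.6409, 0.1247, 0.1983]
ee_rot: [179.9, 0.4, 178.4]
contact_force: [1.1, 0.5, 0.4]
grip_width: 0.609
```

jog_arm(
  delta_pos=[
    [-105, 88, 75],
    [-105, 88, 75],
    [-105, 88, 75],
    [-105, 88, 75],
    [-105, 88, 75],
  ],
  twist=[
    [0, 0, 0],
    [0, 0, 0],
    [0, 0, 0],
    [0, 0, 0],
    [0, 0, 0],
  ],
)

```text
t: 41.4
position: [0.5309, 0.2159, 0.2722]
ee_rot: [179.8, 0.2, 178.6]
contact_force: [1.1, 0.5, 0.3]
grip_width: 0.608
```

jog_arm(
  delta_pos=[
    [-105, 88, 75],
    [-105, 88, 75],
    [-105, 88, 75],
    [-105, 88, 75],
    [-105, 88, 75],
  ],
  twist=[
    [0, 0, 0],
    [0, 0, 0],
    [0, 0, 0],
    [0, 0, 0],
    [0, 0, 0],
  ],
)

```text
t: 41.82
position: [0.4265, 0.3037, 0.3468]
ee_rot: [179.7, 0.2, 178.7]
contact_force: [-0.0, 0.6, 0.0]
grip_width: 0.613
```

jog_arm(
  delta_pos=[
    [0, 0, 0],
    [0, 0, 0],
    [0, 0, 0],
    [0, 0, 0],
  ],
  twist=[
    [0, 0, 0],
    [0, 0, 0],
    [0, 0, 0],
    [0, 0, 0],
  ],
)

```text
t: 42.15
position: [0.4292, 0.2993, 0.3421]
ee_rot: [-179.9, -0.1, 178.3]
contact_force: [-0.1, 0.4, -0.1]
grip_width: 0.611
```

```bash
python3 - <<'E'
from h import *
s=env.sense();print(s['position'],s['ee_rot'])
c=cam('wrist'); save(c,'w9')
c=cam('scene'); b=cv2.resize(c['img'][130:250,190:360],(800,565),interpolation=cv2.INTER_CUBIC); cv2.imwrite('pics/s9.png',b[...,::-1])
E
```

```text
[0.42922301 0.29927089 0.34212038] [-1.79907460e+02 -1.05205763e-01  1.78311619e+02]
```

View pics/w9.png

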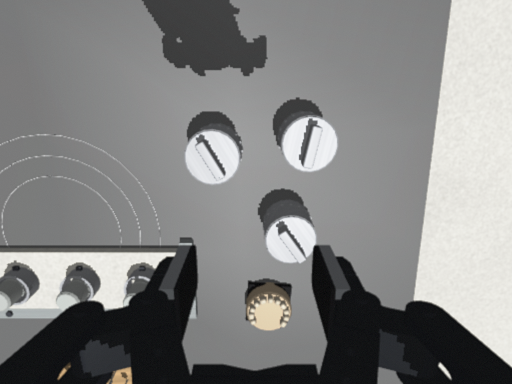

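View pics/s9.png

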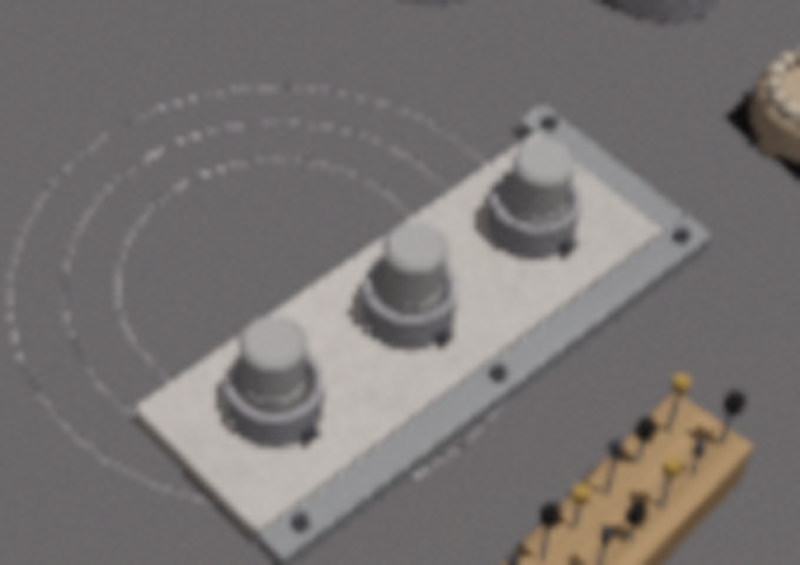

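```bash
python3 - <<'E'
from h import *
c=cam('wrist'); np.save('/tmp/w9.npy',c,allow_pickle=True)
im=c['img'].astype(int)
m=(im.min(2)>165).astype(np.uint8); m[:100]=0;m[:,:175]=0;m[:,345:]=0;m[268:]=0
cs=[]
for cn in cv2.findContours(m,cv2.RETR_EXTERNAL,cv2.CHAIN_APPROX_NONE)[0]:
    if cv2.contourArea(cn)>800:
        h=cv2.convexHull(cn); pts=np.array([onplane(c,u,v,.066)[:2] for u,v in cn[:,0]],np.float32)*1000
        hp=cv2.convexHull(pts); e=cv2.fitEllipse(pts); print(cv2.boundingRect(cn),'enc',cv2.minEnclosingCircle(hp),'ell',np.round(e[0],1),np.round(e[1],1))
b=cv2.resize(c['img'][105:270,175:345],(800,776),interpolation=cv2.INTER_CUBIC)[:600]; 
b=cv2.resize(c['img'][105:270,175:345],(610,592),interpolation=cv2.INTER_CUBIC); cv2.imwrite('pics/w9c.png',b[...,::-1])
P=cloud(c); Z=P[...,2]; bm=((Z>.076)&(Z<.095)).astype(np.uint8); bm[:100]=0;bm[268:]=0;bm[:,:175]=0;bm[:,345:]=0
for cn in cv2.findContours(bm,cv2.RETR_EXTERNAL,cv2.CHAIN_APPROX_NONE)[0]:
    if cv2.contourArea(cn)>60:
        k=np.zeros_like(bm); cv2.drawContours(k,[cn],-1,1,-1); q=P[(k>0)&(bm>0)]; print('blade',cv2.boundingRect(cn),np.median(q[:,2]).round(4))
        pts=np.array([onplane(c,u,v,.088)[:2] for u,v in cn[:,0]],np.float32)*1000
        print(cv2.minAreaRect(pts))
E
```

```text
(265, 217, 51, 46) enc ((553.765380859375, 345.46533203125), 35.302589416503906) ell [553.7 343.7] [61.7 67.9]
(184, 130, 56, 55) enc ((438.8649597167969, 246.69561767578125), 34.429107666015625) ell [438.8 246.6] [66.6 67.3]
(282, 117, 56, 55) enc ((425.52587890625, 367.237548828125), 34.26118469238281) ell [425.6 367.3] [66.9 67.2]
blade (278, 227, 28, 36) 0.0886
((548.8712158203125, 344.0579833984375), (54.40911865234375, 13.638384819030762), 33.67284393310547)
blade (195, 140, 31, 41) 0.0886
((436.6213073730469, 247.7789306640625), (50.35690689086914, 14.279699325561523), 29.020042419433594)
blade (302, 124, 21, 45) 0.0886
((423.8540954589844, 366.1960144042969), (13.992146492004395, 50.57623291015625), 76.72065734863281)
```

View pics/w9c.png

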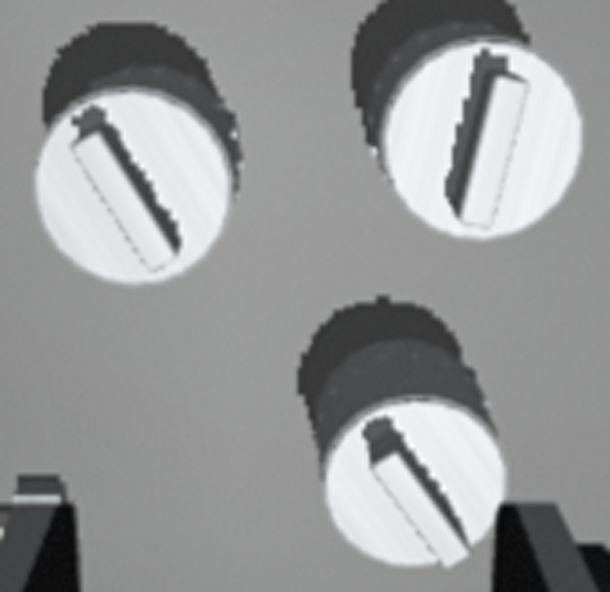

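jog_arm(
  delta_pos=[
    [8, -53, -180],
    [8, -53, -180],
    [8, -53, -180],
    [8, -53, -180],
    [8, -53, -180],
  ],
  twist=[
    [0, 0, 0.536],
    [0, 0, 0.536],
    [0, 0, 0.536],
    [0, 0, 0.536],
    [0, 0, 0.536],
  ],
  hand=40,
)

```text
t: 42.72
position: [0.434, 0.2444, 0.1591]
ee_rot: [180.0, -0.4, -150.6]
contact_force: [-1.0, 0.0, -0.9]
grip_width: 0.471
```

jog_arm(
  delta_pos=[
    [0, 0, 0],
    [0, 0, 0],
    [0, 0, 0],
  ],
  twist=[
    [0, 0, 0],
    [0, 0, 0],
    [0, 0, 0],
  ],
)

```text
t: 42.97
position: [0.4383, 0.2481, 0.1649]
ee_rot: [180.0, 0.2, -151.0]
contact_force: [0.1, -0.4, -0.2]
grip_width: 0.465
```

```bash
python3 - <<'E'
from h import *
s=env.sense();print(s['position'],s['ee_rot'])
c=cam('wrist'); save(c,'w10')
E
```

```text
[0.43825234 0.24806444 0.16487713] [ 1.79995778e+02  1.62979913e-01 -1.50985288e+02]
```

View pics/w10.png

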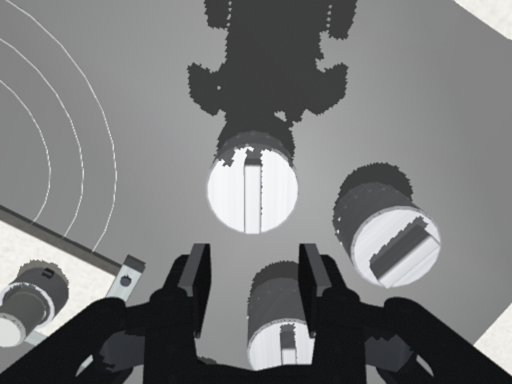

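```bash
cat >> h.py <<'E'
def disc(c,u,v,w=60,z=.066,thr=165):
    im=c['img'].astype(int); m=(im.min(2)>thr).astype(np.uint8); k=np.zeros_like(m); k[max(0,v-w):v+w,max(0,u-w):u+w]=1; m*=k
    cn=max(cv2.findContours(m,cv2.RETR_EXTERNAL,cv2.CHAIN_APPROX_NONE)[0],key=cv2.contourArea)
    pts=np.array([onplane(c,a,b,z)[:2] for a,b in cn[:,0]],np.float32)*1000
    e=cv2.fitEllipse(cv2.convexHull(pts)); print('disc',np.round(e[0],1),np.round(e[1],1),'enc',np.round(cv2.minEnclosingCircle(pts)[0],1))
E
python3 - <<'E'
from h import *
s=env.sense();print(s['position'],s['ee_rot'])
c=cam('wrist'); disc(c,252,186); disc(c,396,246)
E
```

```text
[0.43854639 0.24839403 0.16542795] [-179.99461466    0.24070304 -150.94386871]
disc [429.5 252. ] [79.5 88.7] enc [428.6 251.2]
disc [425.7 367.1] [67.4 68.7] enc [425.9 367. ]
```

jog_arm(
  delta_pos=[
    [-1, -2, -35],
    [-1, -2, -65],
    [-1, -2, -85],
    [-1, -2, -95],
    [-1, -2, -95],
  ],
  twist=[
    [0, 0, 0],
    [0, 0, 0],
    [0, 0, 0],
    [0, 0, 0],
    [0, 0, 0],
  ],
)

```text
t: 43.48
position: [0.4353, 0.2456, 0.0678]
ee_rot: [180.0, -0.1, -150.9]
contact_force: [-0.1, 0.5, 0.8]
grip_width: 0.467
```

jog_arm(
  delta_pos=[
    [0, 0, 0],
    [0, 0, 0],
    [0, 0, 0],
    [0, 0, 0],
    [0, 0, 0],
  ],
  twist=[
    [0, 0, 0],
    [0, 0, 0],
    [0, 0, 0],
    [0, 0, 0],
    [0, 0, 0],
  ],
  hand=5,
  grip_force=40,
)

```text
t: 43.9
position: [0.4373, 0.2462, 0.0702]
ee_rot: [-180.0, 0.2, -150.9]
contact_force: [0.1, 0.5, 6.7]
grip_width: 0.131
```

jog_arm(
  delta_pos=[
    [0, 0, 20],
    [0, 0, 50],
    [0, 0, 90],
    [0, 0, 120],
    [0, 0, 130],
  ],
  twist=[
    [0, 0, 0],
    [0, 0, 0],
    [0, 0, 0],
    [0, 0, 0],
    [0, 0, 0],
  ],
)

```text
t: 44.32
position: [0.4382, 0.2465, 0.2037]
ee_rot: [-180.0, 0.5, -150.9]
contact_force: [-0.2, 0.4, -0.7]
grip_width: 0.13
```

jog_arm(
  delta_pos=[
    [0, 0, 0],
    [0, 0, 0],
    [0, 0, 0],
  ],
  twist=[
    [0, 0, 0],
    [0, 0, 0],
    [0, 0, 0],
  ],
)

```text
t: 44.57
position: [0.4342, 0.2446, 0.1969]
ee_rot: [180.0, -0.2, -150.9]
contact_force: [-0.5, -0.9, -0.3]
grip_width: 0.13
```

```bash
python3 - <<'E'
from h import *
s=env.sense();print(s['position'],s['ee_rot'],s['grip_width'])
c=cam('wrist'); save(c,'w11')
E
```

```text
[0.4341514  0.24462611 0.19685879] [ 179.98405057   -0.19477191 -150.88363572] 0.12952647799002337
```

View pics/w11.png

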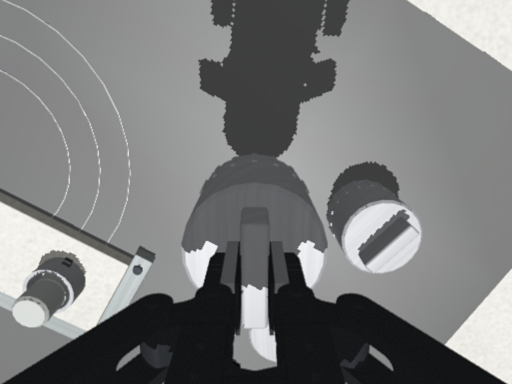

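```bash
python3 - <<'E'
from h import *
s=env.sense();p=np.array(s['position']);psi=np.radians(s['ee_rot'][2]); tx=np.array([np.cos(psi),np.sin(psi),0]); ty=np.array([-tx[1],tx[0],0])
c=cam('wrist'); 
for nm,a,b,z in [('end top',25,0,19),('end top L',25,6,19),('end top R',25,-6,19),('end bot',25,0,-3),('disc front',35,0,-3),('disc L',0,35,-3),('disc R',0,-35,-3)]:
    print(nm,np.round(proj(c,p+tx*a/1e3+ty*b/1e3+[0,0,z/1e3]),1))
b=cv2.resize(c['img'][140:300,170:340],(637,600),interpolation=cv2.INTER_CUBIC); b=np.clip(b.astype(float)*1.5,0,255).astype(np.uint8); cv2.imwrite('pics/w11c.png',b[...,::-1])
E
```

```text
end top [253.4 222.4]
end top L [238.  222.4]
end top R [268.8 222.4]
end bot [253.5 203.8]
disc front [253.5 182.4]
disc L [179.5 253.7]
disc R [327.6 253.8]
```

View pics/w11c.png

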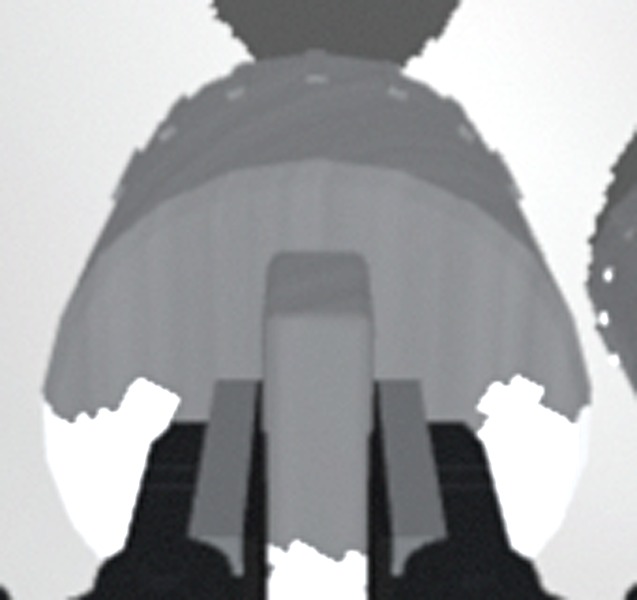

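jog_arm(
  delta_pos=[
    [101, -61, 0],
    [101, -61, 0],
    [101, -61, 0],
    [101, -61, 0],
    [101, -61, 0],
  ],
  twist=[
    [0, 0, -0.537],
    [0, 0, -0.537],
    [0, 0, -0.537],
    [0, 0, -0.537],
    [0, 0, -0.537],
  ],
)

```text
t: 45.08
position: [0.538, 0.1828, 0.1962]
ee_rot: [-179.9, -0.2, 177.9]
contact_force: [-0.6, 0.2, -1.3]
grip_width: 0.124
```

jog_arm(
  delta_pos=[
    [101, -61, 0],
    [101, -61, 0],
    [101, -61, 0],
    [101, -61, 0],
    [101, -61, 0],
  ],
  twist=[
    [0, 0, 0],
    [0, 0, 0],
    [0, 0, 0],
    [0, 0, 0],
    [0, 0, 0],
  ],
)

```text
t: 45.5
position: [0.6384, 0.1218, 0.1957]
ee_rot: [-180.0, -0.2, 178.2]
contact_force: [-0.8, 1.0, -1.3]
grip_width: 0.127
```

jog_arm(
  delta_pos=[
    [0, 0, 0],
    [0, 0, 0],
    [0, 0, 0],
    [0, 0, 0],
    [0, 0, 0],
  ],
  twist=[
    [0, 0, 0],
    [0, 0, 0],
    [0, 0, 0],
    [0, 0, 0],
    [0, 0, 0],
  ],
)

```text
t: 45.92
position: [0.637, 0.124, 0.1988]
ee_rot: [180.0, 0.0, 178.4]
contact_force: [-0.8, -0.2, -1.5]
grip_width: 0.127
```

jog_arm(
  delta_pos=[
    [0, 0, 0],
    [0, 0, 0],
    [0, 0, 0],
  ],
  twist=[
    [0, 0, 0],
    [0, 0, 0],
    [0, 0, 0],
  ],
)

```text
t: 46.17
position: [0.6375, 0.1235, 0.1987]
ee_rot: [180.0, 0.0, 178.4]
contact_force: [-0.2, 0.2, -0.4]
grip_width: 0.129
```

jog_arm(
  delta_pos=[
    [1.3, 0, -30],
    [1.3, 0, -55],
    [1.3, 0, -70],
    [1.3, 0, -80],
    [1.3, 0, -80],
  ],
  twist=[
    [0, 0, 0],
    [0, 0, 0],
    [0, 0, 0],
    [0, 0, 0],
    [0, 0, 0],
  ],
)

```text
t: 46.58
position: [0.6372, 0.123, 0.1159]
ee_rot: [-180.0, -0.3, 178.3]
contact_force: [-0.1, 0.1, -1.0]
grip_width: 0.126
```

jog_arm(
  delta_pos=[
    [0, 0, -4],
    [0, 0, -8],
    [0, 0, -12],
    [0, 0, -14],
    [0, 0, -14],
  ],
  twist=[
    [0, 0, 0],
    [0, 0, 0],
    [0, 0, 0],
    [0, 0, 0],
    [0, 0, 0],
  ],
)

```text
t: 47.0
position: [0.6389, 0.1233, 0.1045]
ee_rot: [180.0, 0.0, 178.3]
contact_force: [0.0, 0.5, -0.5]
grip_width: 0.127
```

Past the rim with no force. Continue down.

jog_arm(
  delta_pos=[
    [0, 0, -4],
    [0, 0, -8],
    [0, 0, -12],
    [0, 0, -14],
    [0, 0, -14],
  ],
  twist=[
    [0, 0, 0],
    [0, 0, 0],
    [0, 0, 0],
    [0, 0, 0],
    [0, 0, 0],
  ],
)

```text
t: 47.42
position: [0.6383, 0.1232, 0.0896]
ee_rot: [-180.0, -0.1, 178.3]
contact_force: [0.3, 0.0, -0.9]
grip_width: 0.127
```

jog_arm(
  delta_pos=[
    [0, 0, -2],
    [0, 0, -4],
    [0, 0, -5],
    [0, 0, -5],
  ],
  twist=[
    [0, 0, 0],
    [0, 0, 0],
    [0, 0, 0],
    [0, 0, 0],
  ],
)

```text
t: 47.75
position: [0.6391, 0.1232, 0.0863]
ee_rot: [-180.0, 0.0, 178.4]
contact_force: [-1.4, -0.2, 4.0]
grip_width: 0.128
```

jog_arm(
  delta_pos=[
    [0, 0, 0.5],
    [0, 0, 0.5],
    [0, 0, 0.5],
    [0, 0, 0.5],
    [0, 0, 0.5],
  ],
  twist=[
    [0, 0, -0.11],
    [0, 0, -0.22],
    [0, 0, -0.34],
    [0, 0, -0.45],
    [0, 0, -0.56],
  ],
)

```text
t: 48.17
position: [0.6395, 0.1236, 0.0863]
ee_rot: [179.9, 0.0, 146.0]
contact_force: [0.9, 1.2, 1.3]
grip_width: 0.13
```

jog_arm(
  delta_pos=[
    [0, 0, 0],
    [0, 0, 0],
    [0, 0, 0],
    [0, 0, 0],
    [0, 0, 0],
  ],
  twist=[
    [0, 0, -0.11],
    [0, 0, -0.22],
    [0, 0, -0.34],
    [0, 0, -0.45],
    [0, 0, -0.56],
  ],
)

```text
t: 48.58
position: [0.6396, 0.1234, 0.0863]
ee_rot: [179.9, 0.0, 113.9]
contact_force: [0.2, 0.4, -0.4]
grip_width: 0.132
```

```bash
python3 - <<'E'
from h import *
s=env.sense();print(s['position'],s['ee_rot'],s['contact_force'],s['moment'])
c=cam('wrist'); save(c,'w12')
c=cam('scene'); b=cv2.resize(c['img'][110:250,190:360],(728,600),interpolation=cv2.INTER_CUBIC); cv2.imwrite('pics/s12.png',b[...,::-1])
E
```

```text
[0.63963445 0.12342342 0.08630939] [1.79913347e+02 2.36120529e-02 1.13867635e+02] [ 0.18663524  0.35345045 -0.39250519] [ 0.03908674 -0.14608271 -0.01370046]
```

View pics/s12.png

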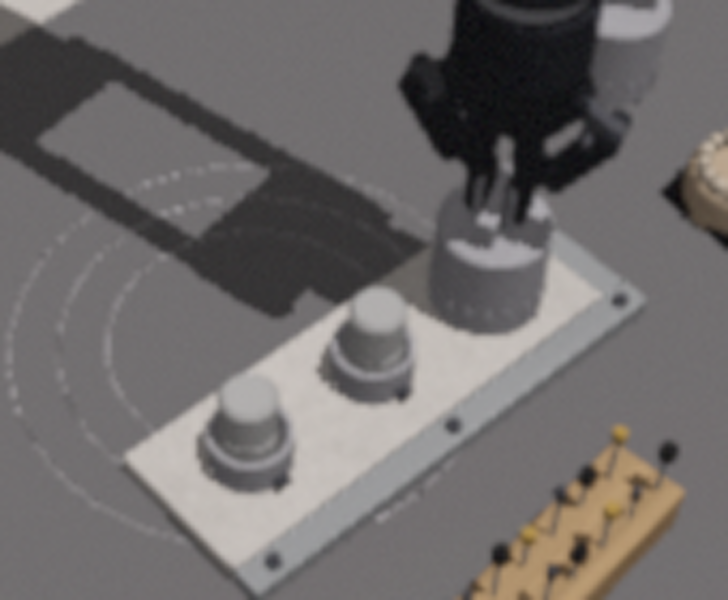

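jog_arm(
  delta_pos=[
    [0, 0, 0],
    [0, 0, 0],
    [0, 0, 0],
    [0, 0, 0],
  ],
  twist=[
    [0, 0, -0.06],
    [0, 0, -0.12],
    [0, 0, -0.17],
    [0, 0, -0.17],
  ],
)

```text
t: 49.02
position: [0.6395, 0.1232, 0.0863]
ee_rot: [179.9, 0.0, 104.6]
contact_force: [0.2, 0.0, 0.8]
grip_width: 0.132
```

jog_arm(
  delta_pos=[
    [0, 0, 0],
    [0, 0, 0],
    [0, 0, 0],
  ],
  twist=[
    [0, 0, -0.02],
    [0, 0, -0.03],
    [0, 0, -0.03],
  ],
)

```text
t: 49.27
position: [0.6395, 0.1232, 0.0862]
ee_rot: [179.9, 0.0, 102.8]
contact_force: [2.0, 0.6, 0.3]
grip_width: 0.129
```

```bash
python3 - <<'E'
from h import *
s=env.sense();print(s['position'],s['ee_rot'],s['contact_force'],s['moment'])
E
```

```text
[0.63949032 0.12321287 0.08624378] [1.79936464e+02 3.15832587e-02 1.02822116e+02] [1.98946327 0.59366213 0.31692669] [-0.1342754  -0.34640038  0.48264205]
```

jog_arm(
  delta_pos=[
    [0, 0, 0],
    [0, 0, 0],
    [0, 0, 0],
    [0, 0, 0],
  ],
  twist=[
    [0, 0, 0.01],
    [0, 0, 0.01],
    [0, 0, 0.01],
    [0, 0, 0.01],
  ],
  hand=40,
)

```text
t: 49.6
position: [0.6385, 0.1233, 0.0857]
ee_rot: [-179.9, -0.0, 103.3]
contact_force: [0.6, 0.2, 0.0]
grip_width: 0.466
```

jog_arm(
  delta_pos=[
    [0, 0, 15],
    [0, 0, 40],
    [0, 0, 75],
    [0, 0, 105],
    [0, 0, 115],
  ],
  twist=[
    [0, 0, 0],
    [0, 0, 0],
    [0, 0, 0],
    [0, 0, 0],
    [0, 0, 0],
  ],
)

```text
t: 50.02
position: [0.6415, 0.1237, 0.2062]
ee_rot: [179.5, 0.0, 103.3]
contact_force: [1.1, -0.1, 0.3]
grip_width: 0.466
```

jog_arm(
  delta_pos=[
    [-107, 122, 0],
    [-107, 122, 0],
    [-107, 122, 0],
    [-107, 122, 0],
    [-107, 122, 0],
  ],
  twist=[
    [0, 0, 0.552],
    [0, 0, 0.552],
    [0, 0, 0.552],
    [0, 0, 0.552],
    [0, 0, 0.552],
  ],
)

```text
t: 50.43
position: [0.5258, 0.2495, 0.2002]
ee_rot: [-179.9, -0.3, 135.5]
contact_force: [-0.7, -0.3, 0.1]
grip_width: 0.472
```

jog_arm(
  delta_pos=[
    [-107, 122, 0],
    [-107, 122, 0],
    [-107, 122, 0],
    [-107, 122, 0],
    [-107, 122, 0],
  ],
  twist=[
    [0, 0, 0.552],
    [0, 0, 0.552],
    [0, 0, 0.552],
    [0, 0, 0.552],
    [0, 0, 0.552],
  ],
)

```text
t: 50.85
position: [0.4194, 0.3715, 0.2003]
ee_rot: [179.9, -0.3, 167.2]
contact_force: [-0.1, -0.7, 0.1]
grip_width: 0.47
```

jog_arm(
  delta_pos=[
    [0, 0, 0],
    [0, 0, 0],
    [0, 0, 0],
    [0, 0, 0],
    [0, 0, 0],
  ],
  twist=[
    [0, 0, 0],
    [0, 0, 0],
    [0, 0, 0],
    [0, 0, 0],
    [0, 0, 0],
  ],
)

```text
t: 51.27
position: [0.4257, 0.3664, 0.2008]
ee_rot: [-180.0, -0.0, 166.4]
contact_force: [0.9, 0.6, -0.2]
grip_width: 0.467
```

```bash
python3 - <<'E'
from h import *
s=env.sense();print(s['position'],s['ee_rot'])
c=cam('wrist'); save(c,'w13')
E
```

```text
[0.4257395  0.36639102 0.20083665] [-1.79985472e+02 -2.19741771e-03  1.66397502e+02]
```

View pics/w13.png

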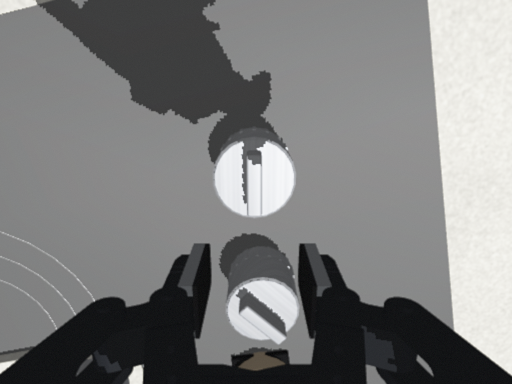

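```bash
python3 - <<'E'
from h import *
s=env.sense();print(s['position'],s['ee_rot'])
c=cam('wrist'); disc(c,255,177,45); disc(c,262,309,38)
E
```

```text
[0.42570987 0.36645091 0.20089858] [-1.79990494e+02  1.18261279e-03  1.66412269e+02]
disc [425.6 367.4] [67.6 68.3] enc [425.4 367.5]
disc [555.5 345. ] [67.  74.2] enc [556.8 346. ]
```

jog_arm(
  delta_pos=[
    [-1.4, 0.5, -42],
    [-1.4, 0.5, -84],
    [-1.4, 0.5, -115],
    [-1.4, 0.5, -128],
    [-1.4, 0.5, -131],
  ],
  twist=[
    [0, 0, 0],
    [0, 0, 0],
    [0, 0, 0],
    [0, 0, 0],
    [0, 0, 0],
  ],
)

```text
t: 51.78
position: [0.4217, 0.3657, 0.0666]
ee_rot: [-179.7, -0.3, 166.5]
contact_force: [-0.4, 0.5, -0.1]
grip_width: 0.468
```

jog_arm(
  delta_pos=[
    [0, 0, 0],
    [0, 0, 0],
    [0, 0, 0],
  ],
  twist=[
    [0, 0, 0],
    [0, 0, 0],
    [0, 0, 0],
  ],
)

```text
t: 52.03
position: [0.4249, 0.3686, 0.0716]
ee_rot: [179.8, 0.1, 166.5]
contact_force: [0.3, 0.9, -0.7]
grip_width: 0.468
```

jog_arm(
  delta_pos=[
    [0, 0, 0],
    [0, 0, 0],
    [0, 0, 0],
    [0, 0, 0],
    [0, 0, 0],
  ],
  twist=[
    [0, 0, 0],
    [0, 0, 0],
    [0, 0, 0],
    [0, 0, 0],
    [0, 0, 0],
  ],
  hand=5,
)

```text
t: 52.45
position: [0.424, 0.368, 0.0709]
ee_rot: [179.9, 0.1, 166.6]
contact_force: [-0.6, -1.7, 5.3]
grip_width: 0.125
```

jog_arm(
  delta_pos=[
    [0, 0, 20],
    [0, 0, 50],
    [0, 0, 90],
    [0, 0, 120],
    [0, 0, 130],
  ],
  twist=[
    [0, 0, 0],
    [0, 0, 0],
    [0, 0, 0],
    [0, 0, 0],
    [0, 0, 0],
  ],
)

```text
t: 52.87
position: [0.4257, 0.3696, 0.2049]
ee_rot: [179.6, 0.3, 166.6]
contact_force: [0.9, 0.3, -0.2]
grip_width: 0.127
```

jog_arm(
  delta_pos=[
    [71, -113, 0],
    [71, -113, 0],
    [71, -113, 0],
    [71, -113, 0],
    [71, -113, 0],
  ],
  twist=[
    [0, 0, 0.208],
    [0, 0, 0.208],
    [0, 0, 0.208],
    [0, 0, 0.208],
    [0, 0, 0.208],
  ],
)

```text
t: 53.28
position: [0.4957, 0.2519, 0.1991]
ee_rot: [-179.9, -0.0, 178.2]
contact_force: [-0.8, -0.9, 0.0]
grip_width: 0.132
```

jog_arm(
  delta_pos=[
    [71, -113, 0],
    [71, -113, 0],
    [71, -113, 0],
    [71, -113, 0],
    [71, -113, 0],
  ],
  twist=[
    [0, 0, 0],
    [0, 0, 0],
    [0, 0, 0],
    [0, 0, 0],
    [0, 0, 0],
  ],
)

```text
t: 53.7
position: [0.5665, 0.1404, 0.1991]
ee_rot: [-180.0, -0.0, 178.3]
contact_force: [-0.1, 0.6, -1.2]
grip_width: 0.124
```

jog_arm(
  delta_pos=[
    [70, -112, 0],
    [70, -112, 0],
    [70, -112, 0],
    [70, -112, 0],
    [70, -112, 0],
  ],
  twist=[
    [0, 0, 0],
    [0, 0, 0],
    [0, 0, 0],
    [0, 0, 0],
    [0, 0, 0],
  ],
)

```text
t: 54.12
position: [0.6362, 0.0295, 0.1991]
ee_rot: [180.0, -0.0, 178.3]
contact_force: [-0.7, 0.6, -1.2]
grip_width: 0.125
```

jog_arm(
  delta_pos=[
    [0, 0, 0],
    [0, 0, 0],
    [0, 0, 0],
    [0, 0, 0],
    [0, 0, 0],
  ],
  twist=[
    [0, 0, 0],
    [0, 0, 0],
    [0, 0, 0],
    [0, 0, 0],
    [0, 0, 0],
  ],
)

```text
t: 54.53
position: [0.6349, 0.0312, 0.2002]
ee_rot: [180.0, -0.0, 178.6]
contact_force: [0.5, 0.4, -1.1]
grip_width: 0.129
```

```bash
python3 - <<'E'
from h import *
s=env.sense();print(s['position'],s['ee_rot'])
c=cam('wrist'); save(c,'w14')
p=np.array(s['position']);psi=np.radians(s['ee_rot'][2]); tx=np.array([np.cos(psi),np.sin(psi),0]); ty=np.array([-tx[1],tx[0],0])
for nm,a,b,z in [('end top',25,0,19),('disc front',35,0,-3)]:
    print(nm,np.round(proj(c,p+tx*a/1e3+ty*b/1e3+[0,0,z/1e3]),1))
b=cv2.resize(c['img'][140:300,170:340],(637,600),interpolation=cv2.INTER_CUBIC); b=np.clip(b.astype(float)*1.5,0,255).astype(np.uint8); cv2.imwrite('pics/w14c.png',b[...,::-1])
E
```

```text
[0.63493293 0.03117294 0.20024306] [ 1.79986802e+02 -1.17705214e-03  1.78560461e+02]
end top [252.6 223.2]
disc front [252.8 183. ]
```

View pics/w14c.png

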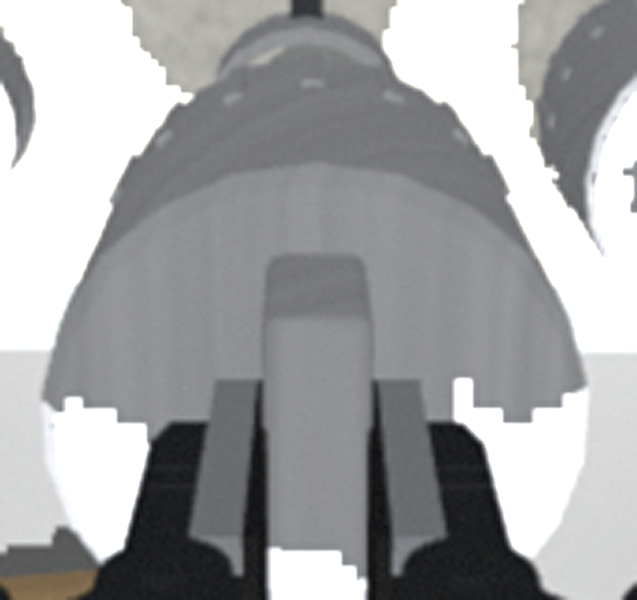

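View pics/w14.png

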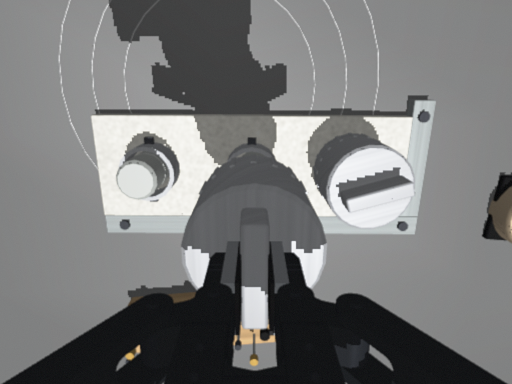

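jog_arm(
  delta_pos=[
    [1.4, -2.8, -30],
    [1.4, -2.8, -55],
    [1.4, -2.8, -70],
    [1.4, -2.8, -80],
    [1.4, -2.8, -80],
  ],
  twist=[
    [0, 0, 0],
    [0, 0, 0],
    [0, 0, 0],
    [0, 0, 0],
    [0, 0, 0],
  ],
)

```text
t: 55.0
position: [0.6351, 0.0273, 0.1176]
ee_rot: [180.0, -0.3, 178.5]
contact_force: [-1.1, 0.6, -1.0]
grip_width: 0.129
```

jog_arm(
  delta_pos=[
    [0, 0, 0],
    [0, 0, 0],
    [0, 0, 0],
  ],
  twist=[
    [0, 0, 0],
    [0, 0, 0],
    [0, 0, 0],
  ],
)

```text
t: 55.25
position: [0.6381, 0.027, 0.1216]
ee_rot: [180.0, 0.2, 178.5]
contact_force: [-0.1, -0.6, -1.4]
grip_width: 0.125
```

jog_arm(
  delta_pos=[
    [0, 0, -4],
    [0, 0, -8],
    [0, 0, -12],
    [0, 0, -14],
    [0, 0, -14],
  ],
  twist=[
    [0, 0, 0],
    [0, 0, 0],
    [0, 0, 0],
    [0, 0, 0],
    [0, 0, 0],
  ],
)

```text
t: 55.67
position: [0.6412, 0.0256, 0.1109]
ee_rot: [-179.9, 0.6, 178.5]
contact_force: [-0.0, -3.2, 18.5]
grip_width: 0.127
```

jog_arm(
  delta_pos=[
    [0, 0, 9],
    [0, 0, 9],
    [0, 0, 9],
    [0, 0, 9],
    [0, 0, 9],
  ],
  twist=[
    [0, 0, 0],
    [0, 0, 0],
    [0, 0, 0],
    [0, 0, 0],
    [0, 0, 0],
  ],
)

```text
t: 56.08
position: [0.6361, 0.0271, 0.1139]
ee_rot: [180.0, -0.1, 178.5]
contact_force: [0.9, -0.5, -0.8]
grip_width: 0.125
```

jog_arm(
  delta_pos=[
    [0, 0, 0],
    [0, 0, 0],
    [0, 0, 0],
    [0, 0, 0],
    [0, 0, 0],
  ],
  twist=[
    [0, 0, 0],
    [0, 0, 0],
    [0, 0, 0],
    [0, 0, 0],
    [0, 0, 0],
  ],
)

```text
t: 56.5
position: [0.6369, 0.027, 0.1148]
ee_rot: [-180.0, -0.0, 178.5]
contact_force: [-1.2, -0.1, -0.4]
grip_width: 0.126
```

```bash
python3 - <<'E'
from h import *
s=env.sense();print(s['position'],s['ee_rot'])
c=cam('wrist'); save(c,'w15')
g=c['img'].astype(float).mean(2)
c2=cam('scene'); b=cv2.resize(c2['img'][110:250,190:360],(728,600),interpolation=cv2.INTER_CUBIC); cv2.imwrite('pics/s15.png',b[...,::-1])
E
```

```text
[0.63689877 0.02702364 0.11479885] [-1.79999881e+02 -1.49965813e-02  1.78466881e+02]
```

View pics/w15.png

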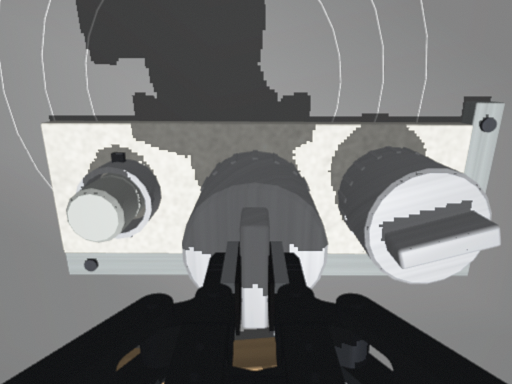

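View pics/s15.png

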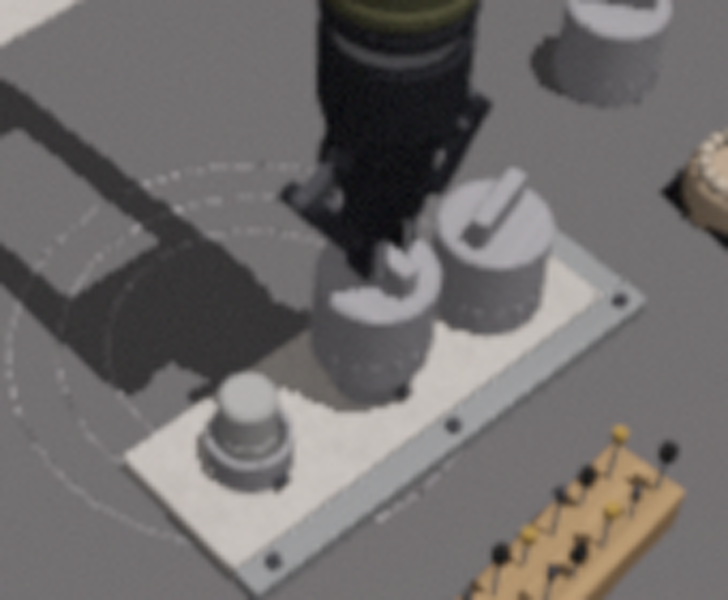

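jog_arm(
  delta_pos=[
    [-0.7, 1.4, 0],
    [-0.7, 1.4, 0],
    [-0.7, 1.4, 0],
    [-0.7, 1.4, 0],
  ],
  twist=[
    [0, 0, 0],
    [0, 0, 0],
    [0, 0, 0],
    [0, 0, 0],
  ],
)

```text
t: 56.93
position: [0.6362, 0.0284, 0.115]
ee_rot: [-180.0, 0.0, 178.5]
contact_force: [-0.2, 0.0, -1.0]
grip_width: 0.128
```

jog_arm(
  delta_pos=[
    [0, 0, -2],
    [0, 0, -4],
    [0, 0, -6],
    [0, 0, -7],
    [0, 0, -7],
  ],
  twist=[
    [0, 0, 0],
    [0, 0, 0],
    [0, 0, 0],
    [0, 0, 0],
    [0, 0, 0],
  ],
)

```text
t: 57.35
position: [0.6365, 0.0283, 0.1077]
ee_rot: [-180.0, 0.0, 178.5]
contact_force: [1.0, -1.2, -1.1]
grip_width: 0.131
```

Past the rim freely (0.1077, no force). Continue down.

jog_arm(
  delta_pos=[
    [0, 0, -4],
    [0, 0, -8],
    [0, 0, -12],
    [0, 0, -16],
    [0, 0, -17],
  ],
  twist=[
    [0, 0, 0],
    [0, 0, 0],
    [0, 0, 0],
    [0, 0, 0],
    [0, 0, 0],
  ],
)

```text
t: 57.77
position: [0.6366, 0.0284, 0.0903]
ee_rot: [180.0, 0.0, 178.5]
contact_force: [1.3, -0.4, -0.6]
grip_width: 0.128
```

jog_arm(
  delta_pos=[
    [0, 0, -2],
    [0, 0, -4],
    [0, 0, -5],
    [0, 0, -5],
  ],
  twist=[
    [0, 0, 0],
    [0, 0, 0],
    [0, 0, 0],
    [0, 0, 0],
  ],
)

```text
t: 58.1
position: [0.6365, 0.0284, 0.0871]
ee_rot: [-180.0, 0.1, 178.5]
contact_force: [0.0, -0.8, 5.3]
grip_width: 0.126
```

jog_arm(
  delta_pos=[
    [0, 0, 0.5],
    [0, 0, 0.5],
    [0, 0, 0.5],
    [0, 0, 0.5],
    [0, 0, 0.5],
  ],
  twist=[
    [0, 0, -0.11],
    [0, 0, -0.22],
    [0, 0, -0.34],
    [0, 0, -0.45],
    [0, 0, -0.56],
  ],
)

```text
t: 58.52
position: [0.6371, 0.0284, 0.0871]
ee_rot: [179.9, 0.1, 146.1]
contact_force: [1.0, -0.2, 1.9]
grip_width: 0.128
```

jog_arm(
  delta_pos=[
    [0, 0, 0],
    [0, 0, 0],
    [0, 0, 0],
    [0, 0, 0],
    [0, 0, 0],
  ],
  twist=[
    [0, 0, -0.11],
    [0, 0, -0.22],
    [0, 0, -0.34],
    [0, 0, -0.45],
    [0, 0, -0.56],
  ],
)

```text
t: 58.93
position: [0.6369, 0.0278, 0.0871]
ee_rot: [179.9, 0.1, 114.0]
contact_force: [0.4, -1.7, 2.5]
grip_width: 0.13
```

jog_arm(
  delta_pos=[
    [0, 0, 0],
    [0, 0, 0],
    [0, 0, 0],
    [0, 0, 0],
  ],
  twist=[
    [0, 0, -0.06],
    [0, 0, -0.12],
    [0, 0, -0.17],
    [0, 0, -0.17],
  ],
)

```text
t: 59.27
position: [0.6368, 0.0272, 0.087]
ee_rot: [180.0, 0.1, 104.5]
contact_force: [1.3, -4.2, 2.5]
grip_width: 0.132
```

jog_arm(
  delta_pos=[
    [0, 0, 0],
    [0, 0, 0],
    [0, 0, 0],
  ],
  twist=[
    [0, 0, -0.02],
    [0, 0, -0.03],
    [0, 0, -0.03],
  ],
)

```text
t: 59.52
position: [0.6367, 0.0277, 0.0869]
ee_rot: [180.0, 0.1, 102.9]
contact_force: [1.8, -4.4, 2.0]
grip_width: 0.129
```

```bash
python3 - <<'E'
from h import *
s=env.sense();print(s['position'],s['ee_rot'],s['contact_force'],s['moment'])
E
```

```text
[0.63670684 0.02765915 0.08689351] [1.79956523e+02 8.16412142e-02 1.02876560e+02] [ 1.82715148 -4.36330084  2.03485535] [-1.1895879  -0.42307112  0.3714532 ]
```

jog_arm(
  delta_pos=[
    [0, 0, 0],
    [0, 0, 0],
    [0, 0, 0],
    [0, 0, 0],
  ],
  twist=[
    [0, 0, 0.01],
    [0, 0, 0.01],
    [0, 0, 0.01],
    [0, 0, 0.01],
  ],
  hand=40,
)

```text
t: 59.85
position: [0.6353, 0.0292, 0.0859]
ee_rot: [-179.9, -0.1, 103.4]
contact_force: [0.6, -0.0, -0.6]
grip_width: 0.473
```

jog_arm(
  delta_pos=[
    [0, 0, 15],
    [0, 0, 40],
    [0, 0, 75],
    [0, 0, 105],
    [0, 0, 120],
  ],
  twist=[
    [0, 0, 0],
    [0, 0, 0],
    [0, 0, 0],
    [0, 0, 0],
    [0, 0, 0],
  ],
)

```text
t: 60.27
position: [0.6377, 0.029, 0.2105]
ee_rot: [179.7, 0.0, 103.4]
contact_force: [1.1, -0.3, 0.3]
grip_width: 0.465
```

jog_arm(
  delta_pos=[
    [-30, 105, 0],
    [-30, 105, 0],
    [-30, 105, 0],
    [-30, 105, 0],
    [-30, 105, 0],
  ],
  twist=[
    [0, 0, 0.6],
    [0, 0, 0.6],
    [0, 0, 0.6],
    [0, 0, 0.6],
    [0, 0, 0.6],
  ],
)

```text
t: 60.68
position: [0.6048, 0.1359, 0.2063]
ee_rot: [-180.0, -0.1, 138.3]
contact_force: [0.2, -1.0, -0.8]
grip_width: 0.469
```

jog_arm(
  delta_pos=[
    [-30, 105, 0],
    [-30, 105, 0],
    [-30, 105, 0],
    [-30, 105, 0],
    [-30, 105, 0],
  ],
  twist=[
    [0, 0, 0.6],
    [0, 0, 0.6],
    [0, 0, 0.6],
    [0, 0, 0.6],
    [0, 0, 0.6],
  ],
)

```text
t: 61.1
position: [0.5747, 0.2409, 0.2061]
ee_rot: [180.0, -0.1, 172.7]
contact_force: [0.4, -0.1, -0.1]
grip_width: 0.463
```

jog_arm(
  delta_pos=[
    [-25, 105, 0],
    [-25, 105, 0],
    [-25, 105, 0],
    [-25, 105, 0],
    [-25, 105, 0],
  ],
  twist=[
    [0, 0, 0.6],
    [0, 0, 0.6],
    [0, 0, 0.6],
    [0, 0, 0.6],
    [0, 0, 0.6],
  ],
)

```text
t: 61.52
position: [0.5497, 0.3458, 0.2059]
ee_rot: [179.9, -0.1, -152.9]
contact_force: [-1.7, 0.4, 0.3]
grip_width: 0.47
```

jog_arm(
  delta_pos=[
    [0, 0, 0],
    [0, 0, 0],
    [0, 0, 0],
    [0, 0, 0],
    [0, 0, 0],
  ],
  twist=[
    [0, 0, 0.124],
    [0, 0, 0.124],
    [0, 0, 0.124],
    [0, 0, 0.124],
    [0, 0, 0.124],
  ],
)

```text
t: 61.93
position: [0.5511, 0.3433, 0.2064]
ee_rot: [180.0, -0.0, -146.5]
contact_force: [0.2, -0.6, -0.5]
grip_width: 0.467
```

```bash
python3 - <<'E'
from h import *
s=env.sense();print(s['position'],s['ee_rot'])
c=cam('wrist'); save(c,'w16')
P=cloud(c); Z=P[...,2]; bm=((Z>.076)&(Z<.098)).astype(np.uint8); bm[:100]=0;bm[240:]=0;bm[:,:180]=0;bm[:,330:]=0
cn=max(cv2.findContours(bm,cv2.RETR_EXTERNAL,cv2.CHAIN_APPROX_NONE)[0],key=cv2.contourArea)
print(cv2.boundingRect(cn),cv2.minAreaRect(np.array([onplane(c,u,v,.088)[:2] for u,v in cn[:,0]],np.float32)*1000))
disc(c,255,180,48)
E
```

```text
[0.55111332 0.34325244 0.20639483] [ 1.79987085e+02 -1.87410337e-02 -1.46487076e+02]
(247, 152, 16, 64) ((550.5346069335938, 343.3863525390625), (51.89577102661133, 11.862621307373047), 33.199249267578125)
disc [553.  344.3] [67.9 68.5] enc [553.1 344.3]
```

View pics/w16.png

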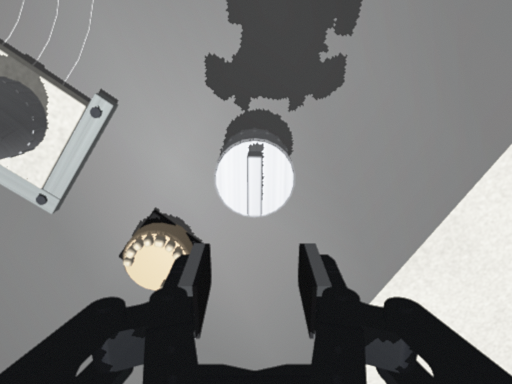

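jog_arm(
  delta_pos=[
    [0.5, 0.6, -42],
    [0.5, 0.6, -84],
    [0.5, 0.6, -115],
    [0.5, 0.6, -132],
    [0.5, 0.6, -136.5],
  ],
  twist=[
    [0, 0, 0],
    [0, 0, 0],
    [0, 0, 0],
    [0, 0, 0],
    [0, 0, 0],
  ],
)

```text
t: 62.4
position: [0.549, 0.3423, 0.0658]
ee_rot: [180.0, -0.4, -146.4]
contact_force: [-0.1, -0.1, -0.1]
grip_width: 0.47
```

jog_arm(
  delta_pos=[
    [0, 0, 0],
    [0, 0, 0],
    [0, 0, 0],
    [0, 0, 0],
  ],
  twist=[
    [0, 0, 0],
    [0, 0, 0],
    [0, 0, 0],
    [0, 0, 0],
  ],
)

```text
t: 62.73
position: [0.5532, 0.3447, 0.0722]
ee_rot: [-180.0, 0.2, -146.4]
contact_force: [-0.4, 0.4, 0.3]
grip_width: 0.47
```

jog_arm(
  delta_pos=[
    [0, 0, 0],
    [0, 0, 0],
    [0, 0, 0],
    [0, 0, 0],
    [0, 0, 0],
  ],
  twist=[
    [0, 0, 0],
    [0, 0, 0],
    [0, 0, 0],
    [0, 0, 0],
    [0, 0, 0],
  ],
  hand=5,
)

```text
t: 63.15
position: [0.5525, 0.3442, 0.0712]
ee_rot: [-180.0, 0.1, -146.4]
contact_force: [-0.6, -0.6, 6.4]
grip_width: 0.128
```

jog_arm(
  delta_pos=[
    [0, 0, 20],
    [0, 0, 50],
    [0, 0, 90],
    [0, 0, 130],
    [0, 0, 150],
  ],
  twist=[
    [0, 0, 0],
    [0, 0, 0],
    [0, 0, 0],
    [0, 0, 0],
    [0, 0, 0],
  ],
)

```text
t: 63.57
position: [0.5533, 0.345, 0.2249]
ee_rot: [-180.0, 0.4, -146.4]
contact_force: [1.4, 1.5, 0.3]
grip_width: 0.129
```

jog_arm(
  delta_pos=[
    [27, -137, 0],
    [27, -137, 0],
    [27, -137, 0],
    [27, -137, 0],
    [27, -137, 0],
  ],
  twist=[
    [0, 0, -0.307],
    [0, 0, -0.307],
    [0, 0, -0.307],
    [0, 0, -0.307],
    [0, 0, -0.307],
  ],
)

```text
t: 63.98
position: [0.5789, 0.2031, 0.2196]
ee_rot: [-179.9, -0.1, -164.2]
contact_force: [0.9, 1.3, -0.8]
grip_width: 0.13
```

jog_arm(
  delta_pos=[
    [27, -137, 0],
    [27, -137, 0],
    [27, -137, 0],
    [27, -137, 0],
    [27, -137, 0],
  ],
  twist=[
    [0, 0, -0.307],
    [0, 0, -0.307],
    [0, 0, -0.307],
    [0, 0, -0.307],
    [0, 0, -0.307],
  ],
)

```text
t: 64.4
position: [0.6064, 0.0673, 0.2195]
ee_rot: [-180.0, -0.0, 178.3]
contact_force: [1.0, 0.4, -0.6]
grip_width: 0.133
```

jog_arm(
  delta_pos=[
    [27, -137, 0],
    [27, -137, 0],
    [27, -137, 0],
    [27, -137, 0],
    [27, -137, 0],
  ],
  twist=[
    [0, 0, 0],
    [0, 0, 0],
    [0, 0, 0],
    [0, 0, 0],
    [0, 0, 0],
  ],
)

```text
t: 64.82
position: [0.6337, -0.0689, 0.2195]
ee_rot: [-180.0, 0.0, 178.3]
contact_force: [-0.7, 1.0, -0.7]
grip_width: 0.13
```

jog_arm(
  delta_pos=[
    [0, 0, -60],
    [0, 0, -90],
    [0, 0, -100],
    [0, 0, -100],
    [0, 0, -100],
  ],
  twist=[
    [0, 0, 0],
    [0, 0, 0],
    [0, 0, 0],
    [0, 0, 0],
    [0, 0, 0],
  ],
)

```text
t: 65.23
position: [0.6321, -0.0645, 0.1192]
ee_rot: [179.9, -0.1, 178.6]
contact_force: [0.4, 0.5, -0.4]
grip_width: 0.126
```

jog_arm(
  delta_pos=[
    [0, 0, 0],
    [0, 0, 0],
    [0, 0, 0],
    [0, 0, 0],
    [0, 0, 0],
  ],
  twist=[
    [0, 0, 0],
    [0, 0, 0],
    [0, 0, 0],
    [0, 0, 0],
    [0, 0, 0],
  ],
)

```text
t: 65.65
position: [0.6333, -0.0671, 0.1211]
ee_rot: [-180.0, 0.1, 178.5]
contact_force: [-0.4, -0.2, -1.5]
grip_width: 0.126
```

jog_arm(
  delta_pos=[
    [0, 0, 0],
    [0, 0, 0],
    [0, 0, 0],
    [0, 0, 0],
    [0, 0, 0],
  ],
  twist=[
    [0, 0, 0],
    [0, 0, 0],
    [0, 0, 0],
    [0, 0, 0],
    [0, 0, 0],
  ],
)

```text
t: 66.07
position: [0.6327, -0.0671, 0.1199]
ee_rot: [180.0, -0.0, 178.5]
contact_force: [-0.7, 0.6, -1.7]
grip_width: 0.128
```

```bash
python3 - <<'E'
from h import *
s=env.sense();print(s['position'],s['ee_rot'])
c=cam('wrist'); save(c,'w17')
p=np.array(s['position']);psi=np.radians(s['ee_rot'][2]); tx=np.array([np.cos(psi),np.sin(psi),0]); ty=np.array([-tx[1],tx[0],0])
for nm,a,b,z in [('end top',25,0,19),('disc front',35,0,-3)]:
    print(nm,np.round(proj(c,p+tx*a/1e3+ty*b/1e3+[0,0,z/1e3]),1))
b=cv2.resize(c['img'][140:300,170:340],(637,600),interpolation=cv2.INTER_CUBIC); b=np.clip(b.astype(float)*1.5,0,255).astype(np.uint8); cv2.imwrite('pics/w17c.png',b[...,::-1])
E
```

```text
[ 0.63267972 -0.06709907  0.11992135] [ 1.79998853e+02 -7.89454877e-03  1.78453574e+02]
end top [252.6 223.2]
disc front [252.8 182.9]
```

View pics/w17c.png

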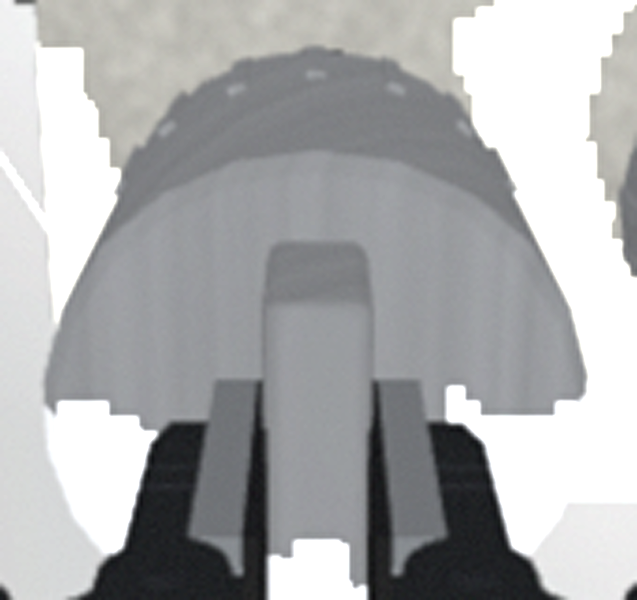

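View pics/w17.png

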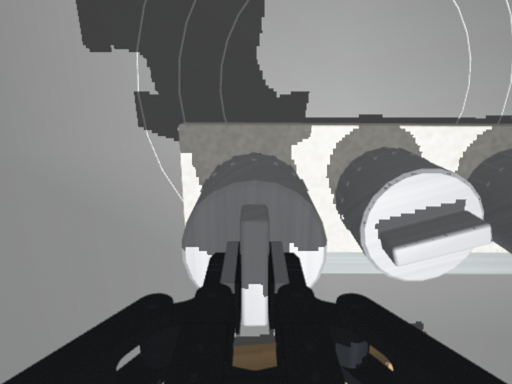

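jog_arm(
  delta_pos=[
    [2.2, 0.5, 0],
    [2.2, 0.5, 0],
    [2.2, 0.5, -3],
    [2.2, 0.5, -5],
    [2.2, 0.5, -5],
  ],
  twist=[
    [0, 0, 0],
    [0, 0, 0],
    [0, 0, 0],
    [0, 0, 0],
    [0, 0, 0],
  ],
)

```text
t: 66.53
position: [0.6344, -0.0664, 0.1142]
ee_rot: [180.0, -0.1, 178.5]
contact_force: [0.1, 0.5, -1.2]
grip_width: 0.13
```

jog_arm(
  delta_pos=[
    [0, 0, -2],
    [0, 0, -4],
    [0, 0, -6],
    [0, 0, -7],
    [0, 0, -7],
  ],
  twist=[
    [0, 0, 0],
    [0, 0, 0],
    [0, 0, 0],
    [0, 0, 0],
    [0, 0, 0],
  ],
)

```text
t: 66.95
position: [0.6347, -0.0664, 0.1076]
ee_rot: [180.0, -0.0, 178.5]
contact_force: [0.2, -0.2, -1.5]
grip_width: 0.131
```

jog_arm(
  delta_pos=[
    [0, 0, -4],
    [0, 0, -8],
    [0, 0, -12],
    [0, 0, -16],
    [0, 0, -17],
  ],
  twist=[
    [0, 0, 0],
    [0, 0, 0],
    [0, 0, 0],
    [0, 0, 0],
    [0, 0, 0],
  ],
)

```text
t: 67.37
position: [0.6343, -0.0664, 0.0899]
ee_rot: [180.0, -0.1, 178.5]
contact_force: [-0.4, 0.7, -0.9]
grip_width: 0.13
```

jog_arm(
  delta_pos=[
    [0, 0, -2],
    [0, 0, -4],
    [0, 0, -5],
    [0, 0, -5],
  ],
  twist=[
    [0, 0, 0],
    [0, 0, 0],
    [0, 0, 0],
    [0, 0, 0],
  ],
)

```text
t: 67.7
position: [0.6352, -0.0667, 0.087]
ee_rot: [-180.0, 0.1, 178.5]
contact_force: [-1.1, 0.1, 4.0]
grip_width: 0.127
```

jog_arm(
  delta_pos=[
    [0, -0.2, 0.5],
    [-0.1, -0.4, 0.5],
    [-0.2, -0.6, 0.5],
    [-0.2, -0.8, 0.5],
    [-0.3, -1, 0.5],
  ],
  twist=[
    [0, 0, -0.11],
    [0, 0, -0.22],
    [0, 0, -0.34],
    [0, 0, -0.45],
    [0, 0, -0.56],
  ],
)

```text
t: 68.12
position: [0.6347, -0.0674, 0.087]
ee_rot: [180.0, 0.0, 146.1]
contact_force: [-0.9, 0.8, 1.6]
grip_width: 0.128
```

jog_arm(
  delta_pos=[
    [-0.2, -0.1, 0],
    [-0.3, -0.3, 0],
    [-0.5, -0.4, 0],
    [-0.6, -0.5, 0],
    [-0.8, -0.6, 0],
  ],
  twist=[
    [0, 0, -0.11],
    [0, 0, -0.22],
    [0, 0, -0.34],
    [0, 0, -0.45],
    [0, 0, -0.56],
  ],
)

```text
t: 68.53
position: [0.6341, -0.0679, 0.087]
ee_rot: [180.0, 0.0, 114.0]
contact_force: [0.1, 0.9, 1.3]
grip_width: 0.132
```

jog_arm(
  delta_pos=[
    [-0.1, 0, 0],
    [-0.2, 0, 0],
    [-0.3, 0, 0],
    [-0.3, 0, 0],
  ],
  twist=[
    [0, 0, -0.06],
    [0, 0, -0.12],
    [0, 0, -0.17],
    [0, 0, -0.17],
  ],
)

```text
t: 68.87
position: [0.6338, -0.0676, 0.087]
ee_rot: [179.9, -0.0, 104.5]
contact_force: [-1.1, 1.7, 1.9]
grip_width: 0.128
```

jog_arm(
  delta_pos=[
    [0, 0, 0],
    [0, 0, 0],
    [0, 0, 0],
  ],
  twist=[
    [0, 0, -0.02],
    [0, 0, -0.03],
    [0, 0, -0.03],
  ],
)

```text
t: 69.12
position: [0.6338, -0.0676, 0.087]
ee_rot: [180.0, -0.0, 102.9]
contact_force: [-0.5, 3.6, 4.1]
grip_width: 0.121
```

```bash
python3 - <<'E'
from h import *
s=env.sense();print(s['position'],s['ee_rot'],s['contact_force'],s['moment'])
E
```

```text
[ 0.63380485 -0.06761221  0.08697332] [ 1.79953303e+02 -1.50942895e-02  1.02881393e+02] [-0.47492144  3.58042557  4.05862466] [0.63039059 0.06781783 0.39319534]
```

Stop felt (0.39 N·m). Release, lift, and inspect the whole board from above.

jog_arm(
  delta_pos=[
    [0, 0, 0],
    [0, 0, 0],
    [0, 0, 0],
    [0, 0, 0],
  ],
  twist=[
    [0, 0, 0.01],
    [0, 0, 0.01],
    [0, 0, 0.01],
    [0, 0, 0.01],
  ],
  hand=40,
)

```text
t: 69.45
position: [0.6334, -0.0685, 0.0862]
ee_rot: [-180.0, 0.0, 103.4]
contact_force: [-0.6, 0.6, 0.7]
grip_width: 0.468
```

jog_arm(
  delta_pos=[
    [0, 0, 15],
    [0, 0, 40],
    [0, 0, 75],
    [0, 0, 105],
    [0, 0, 125],
  ],
  twist=[
    [0, 0, 0],
    [0, 0, 0],
    [0, 0, 0],
    [0, 0, 0],
    [0, 0, 0],
  ],
)

```text
t: 69.87
position: [0.6347, -0.0686, 0.2147]
ee_rot: [179.8, 0.1, 103.4]
contact_force: [0.9, 0.3, 0.1]
grip_width: 0.468
```

jog_arm(
  delta_pos=[
    [-70, 50, 70],
    [-70, 50, 70],
    [-70, 50, 70],
    [-70, 50, 70],
    [-70, 50, 70],
  ],
  twist=[
    [0, 0, 0.6],
    [0, 0, 0.6],
    [0, 0, 0.6],
    [0, 0, 0.6],
    [0, 0, 0.6],
  ],
)

```text
t: 70.28
position: [0.5631, -0.0176, 0.2838]
ee_rot: [179.9, 0.2, 138.2]
contact_force: [-0.5, -0.3, 0.7]
grip_width: 0.466
```

jog_arm(
  delta_pos=[
    [-80, 50, 70],
    [-80, 50, 70],
    [-80, 50, 70],
    [-80, 50, 70],
    [-80, 50, 70],
  ],
  twist=[
    [0, 0, 0.6],
    [0, 0, 0.6],
    [0, 0, 0.6],
    [0, 0, 0.6],
    [0, 0, 0.6],
  ],
  hand=85,
)

```text
t: 70.7
position: [0.4829, 0.0325, 0.3537]
ee_rot: [180.0, 0.2, 172.6]
contact_force: [0.4, -0.2, -0.1]
grip_width: 0.994
```

jog_arm(
  delta_pos=[
    [0, 0, 0],
    [0, 0, 0],
    [0, 0, 0],
    [0, 0, 0],
    [0, 0, 0],
  ],
  twist=[
    [0, 0, 0.11],
    [0, 0, 0.11],
    [0, 0, 0.11],
    [0, 0, 0.11],
    [0, 0, 0.11],
  ],
)

```text
t: 71.12
position: [0.4835, 0.0317, 0.3512]
ee_rot: [-180.0, -0.0, 178.3]
contact_force: [-0.3, 0.5, 0.1]
grip_width: 0.993
```

```bash
python3 - <<'E'
from h import *
s=env.sense();print(s['position'],s['ee_rot'])
c=cam('wrist'); b=cv2.resize(c['img'],(800,600),interpolation=cv2.INTER_CUBIC);cv2.imwrite('pics/w18.png',b[...,::-1])
P=cloud(c); Z=P[...,2]; print('bench z',np.median(Z[60:120,150:350]).round(4))
bm=((Z>.093)&(Z<.115)).astype(np.uint8); bm[230:]=0
for cn in cv2.findContours(bm,cv2.RETR_EXTERNAL,cv2.CHAIN_APPROX_NONE)[0]:
    if cv2.contourArea(cn)>60:
        k=np.zeros_like(bm); cv2.drawContours(k,[cn],-1,1,-1); q=P[(k>0)&(bm>0)]
        print('blade',cv2.boundingRect(cn),'ztop',np.percentile(q[:,2],[50,90]).round(4),cv2.minAreaRect(np.array([onplane(c,u,v,.104)[:2] for u,v in cn[:,0]],np.float32)*1000))
t=cam('top'); b=cv2.resize(t['img'][160:280,120:400],(798,342),interpolation=cv2.INTER_CUBIC); cv2.imwrite('pics/t18.png',b[...,::-1])
t=cam('scene'); b=cv2.resize(t['img'][110:250,190:360],(728,600),interpolation=cv2.INTER_CUBIC); cv2.imwrite('pics/s18.png',b[...,::-1])
E
```

```text
[0.48352839 0.0317377  0.3512283 ] [-1.79995612e+02 -3.24024958e-02  1.78344491e+02]
bench z 0.0018
```

View pics/w18.png

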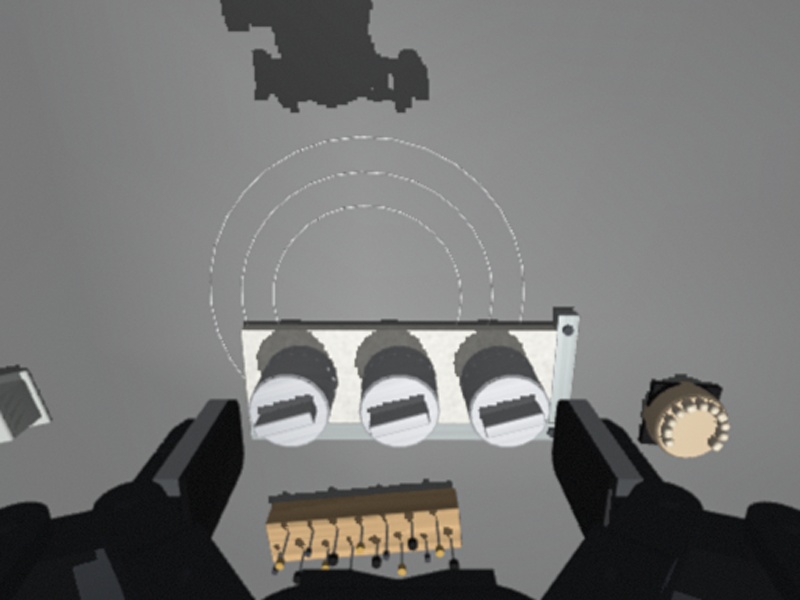

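View pics/s18.png

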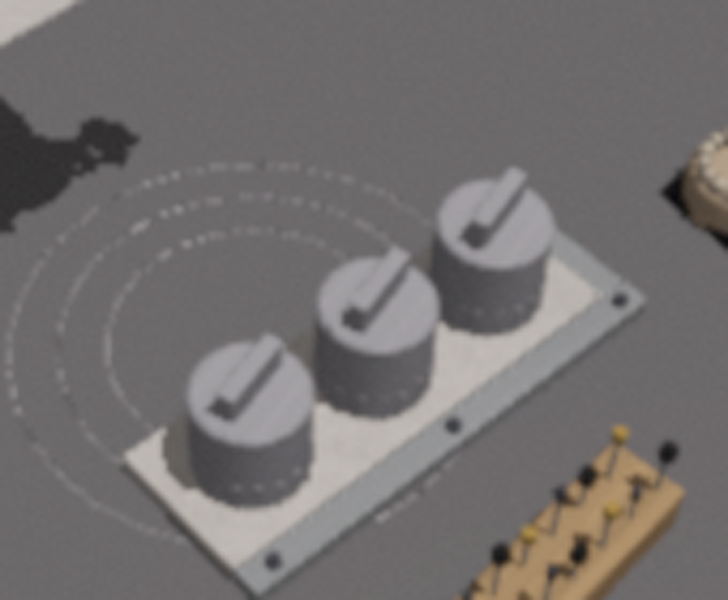

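View pics/t18.png

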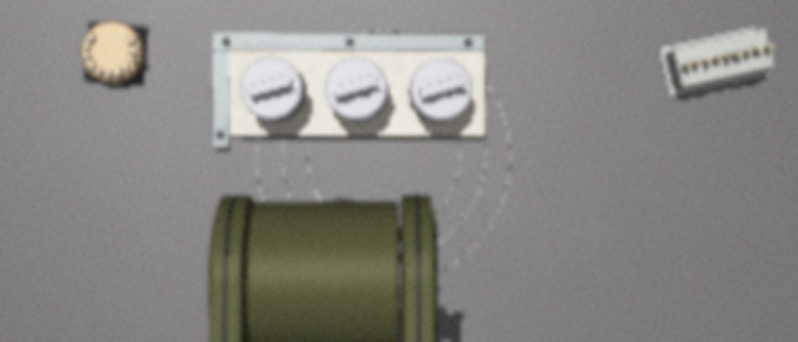

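```bash
python3 - <<'E'
from h import *
c=cam('wrist'); g=c['img'].astype(float).mean(2)
P=cloud(c); Z=P[...,2]
bm=((Z>.097)&(Z<.118)).astype(np.uint8); bm[:250]=0; bm[300:]=0; bm[:,:156]=0; bm[:,354:]=0
for cn in cv2.findContours(bm,cv2.RETR_EXTERNAL,cv2.CHAIN_APPROX_NONE)[0]:
    if cv2.contourArea(cn)>60:
        k=np.zeros_like(bm); cv2.drawContours(k,[cn],-1,1,-1); q=P[(k>0)&(bm>0)]
        print('blade',cv2.boundingRect(cn),'z',np.percentile(q[:,2],[50,90]).round(4),cv2.minAreaRect(np.array([onplane(c,u,v,.104)[:2] for u,v in cn[:,0]],np.float32)*1000))
A=[]
for u in range(165,345,4):
    p=g[198:222,u]; k=int(np.argmin(p)); e=edge(p,140,k)
    if e: A.append(onplane(c,u,198+e,.016)[:2])
A=np.array(A); 
for _ in range(3):
    q=np.polyfit(A[:,1],A[:,0],1); r=A[:,0]-np.polyval(q,A[:,1]); A=A[abs(r)<=2*r.std()+1e-5]
print('-x edge x(y=.03)',np.polyval(q,.03),'yaw',-np.degrees(np.arctan(q[0])),len(A))
B=[];E=[];S=[]
for v in range(214,232,2):
    p=g[v,148:170]; e=edge(p,180,0); 
    if e: B.append(onplane(c,148+e,v,.016)[:2])
    p=g[v,345:378]; E.append(p.astype(int)); 
print('-y edge',np.mean(B,0)); print(E[3],E[6])
print(g[265:300,226].astype(int))
E
```

```text
blade (309, 261, 40, 19) z [0.1046 0.1058] ((637.3397827148438, 123.79644012451172), (16.300418853759766, 49.56671142578125), 14.61019515991211)
blade (162, 261, 40, 19) z [0.1047 0.1058] ((631.7440795898438, -64.62046813964844), (15.413619041442871, 52.0734748840332), 15.918155670166016)
blade (236, 260, 39, 20) z [0.1047 0.106 ] ((634.9222412109375, 29.48668670654297), (15.896697998046875, 50.30498504638672), 15.688444137573242)
-x edge x(y=.03) 0.5865180240482589 yaw -1.6939524951176508 29
-y edge [ 0.60085941 -0.11989062]
[234 235 236 237 236 236 235 236 239 239 232 217 220 219 216 210 209 209
 211 214 209 204 202 185 144 141 141 142 141 142 142 141 140] [236 235 236 240 242 241 238 237 236 226 189 216 220 218 213 208 209 209
 211 210 205 198 180 136 140 141 141 141 142 141 140 141 140]
[225 224 225 229 230 205 183 183 185 184 185 183 183 182 184 184 154 138
 137 137 137 137 137 136 137 136 136 135 135 135 136 135 134 135 134]
```

```bash
python3 - <<'E'
from h import *
print(env.sense()['t']); print(env.sign_off())
E
```

```text
71.3167
the job is handed in; nothing more can be done
None
```

The job is finished and handed in at t ≈ 71 s. All three capsules stand upright in their own base shells, each under an outer shell that is fully down and locked, and the board is home against both stops.

- **Board:** I pushed it home on the back stop and then the end stop. It was knocked about 45 mm off the back stop while the arm was away. I pushed it home again on both stops before placing any capsule. Contact force rose to 12–18 N on each stop.
- **Middle shell:** on the first try it landed on the base's rim at about 18 N. I raised it, shifted about 1.5 mm, and it then went down freely.
- **Other shells:** the other two went down without trouble. All three were turned clockwise to their stops at about 75°, with 0.37–0.48 N·m of turning moment felt at the end.

My last checks showed:

- **Shell height:** all three blade tops are at 104–105 mm, which is where they should be when fully down.
- **Shell angle:** the blades are about 73–74° from where they entered.
- **Board position:** its back edge reads 0.5865 m and its angle −1.7°, the same as when it was pushed home. Its end edge also matches, within 0.2 mm. The stops measured −1.7°.
- **Bystanders:** the cast, shade guide and bur block look unmoved in the pictures; I did not measure them. The arm was clear of everything.

No final check failed. The wrist camera was about 1.5 mm off in x; I found this early and allowed for it.

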